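# Strip the drilling jig and put its parts away

### The job

Put the drilling jig away after the lesson: slide the marking light's switch fully to off, pull the jig's index plunger up and twist it so that it stays latched open, then slide the guide bar out of the jig and lay it flat in its own long tray. Put every setting block that is on the bench upright and flat into its own slot on the storage board, the one that matches its length. When the bar is out, twist the plunger back so that it springs down home again, and do not disturb the other things on the bench.

Things in the scene. Friction and masses are not known exactly. Their poses are not given: they have to be found in the camera images.
- jig: Drilling jig fixed to the bench: aluminium base plate 12 mm thick, x -80 to 90, y -95 to 85 mm. Origin on the bench; x runs along the bar's channel away from its open front, z up. Channel at y = -50 mm: floor 12 mm up, 43 mm wide between 12 mm thick rails (x -45 to 85 mm, tops 30 mm up).
- jig_bridge (a point): Middle of the top of the grey bridge over the back of the channel: 56 mm (jig x) by 70 mm, top 46 mm and underside 36 mm above the bench. The index plunger stands on it, on this point. Axes as the jig's.
- light_box (a point): Middle of the top of the jig's black marking-light box, 80 x 62 mm (jig x, y), 50 mm above the bench. The slide switch sits in this face, ridge in the middle of its 14 mm travel here. Axes as the jig's.
- plunger (a joint): How far the sprung index plunger is pulled straight up, m: 0 = down (pins the bar), stop at 0.024. The spring pulls down with 7.5 N at 0, 11.5 N at 0.016. From about 0.016 up its cross pin is clear of the slotted collar; turned there and let go it rests on the collar at about 0.014, its pin clear above the bar.
- plunger_turn (a joint): Twist of the plunger's T-grip, rad: 0 = grip in line with the channel (it drops home), grows anticlockwise seen from above, stop at 1.57 (grip across the channel, latched open). It turns only when pulled up; slight friction.
- plunger_grip (a point): Centre of the plunger's black T-grip: a bar 56 mm long (along this point's x axis), 14 mm thick (y), 18 mm high. It is 87 mm above the bench when the plunger is down and moves and turns with the plunger. The steel collar below it (26 x 29 mm) has its top 64 mm above the bench.
- light_switch (a joint): Marking-light slide switch, m: 0 = on (towards the jig's open front), 0.014 = off (pushed along the jig's +x). A detent with a peak of about 3 N in the middle holds it at either end; past the middle it snaps on by itself.
- switch_ridge (a point): Middle of the top of the switch's ridge: a grey rib 6 mm thick along the jig's x, 24 mm wide along y, standing 8 mm above the box's flush top face; it moves with the switch. x axis as the jig's.
- bar: Aluminium drill-guide bar, 180 x 40 x 20 mm (x, y, z), about 0.35 kg, with a black rib grip on top. Origin: centre of its underside, z up. Its pin hole is at x = +65 mm. It starts pinned in the jig's channel, x along the jig's x. Unpinned, it slides out along the jig's -x; after about 65 mm it is clear of the bridge and can be lifted.
- bar_grip (a point): Middle of the bar's rib grip (60 mm long, 14 mm thick, 40 mm high on top of the 20 mm bar): 43 mm above the bar's underside, at bar x = -25 mm; x axis along the rib.
- bar_tray_floor (a point): Storage tray of the guide bar, a shallow wooden tray fixed to the bench: this point is the centre of its inner floor, 4 mm above the bench; x along its length. Inside 190 x 50 mm, walls 4 mm thick, rim 10 mm above the floor. The bar may lie either way round.
- block_short: Short setting block, bare steel-grey metal, 60 x 40 x 34 mm (x, y, z), one dark dot on top. Origin: centre of its underside, x along its length, z up. May be absent.
- slot_short_floor (a point): Slot of the short setting block, one of three plywood trays, 70 mm apart on the storage board (order varies): the centre of its inner floor, 10 mm above the bench; x along its length. Inside 68 x 48 mm, walls 4 mm thick, rim 5 mm above the floor. Told by its length: its block has 4 mm to spare all round and may lie either way round.
- block_medium: Medium setting block, bare steel-grey metal, 85 x 40 x 34 mm (x, y, z), two dark dots on top. Origin: centre of its underside, x along its length, z up. May be absent.
- slot_medium_floor (a point): Slot of the medium setting block, one of three plywood trays, 70 mm apart on the storage board (order varies): the centre of its inner floor, 10 mm above the bench; x along its length. Inside 93 x 48 mm, walls 4 mm thick, rim 5 mm above the floor. Told by its length: its block has 4 mm to spare all round and may lie either way round.
- block_long: Long setting block, bare steel-grey metal, 110 x 40 x 34 mm (x, y, z), three dark dots on top. Origin: centre of its underside, x along its length, z up. May be absent.
- slot_long_floor (a point): Slot of the long setting block, one of three plywood trays, 70 mm apart on the storage board (order varies): the centre of its inner floor, 10 mm above the bench; x along its length. Inside 118 x 48 mm, walls 4 mm thick, rim 5 mm above the floor. Told by its length: its block has 4 mm to spare all round and may lie either way round.
- mallet: Wooden joiner's mallet lying about: to be left alone. Origin under its middle or head.
- offcut: Pine offcut 90 x 160 x 40 mm lying about: to be left alone. Origin under its middle or head.
- glue: White glue bottle, 150 mm high, standing: to be left alone. Origin: centre of its underside.
- screwdriver: Red screwdriver lying about: to be left alone. Origin under its middle or head.
- gauge: Wooden marking gauge lying about: to be left alone. Origin under its middle or head.
There are look-alikes about, which are no part of the job. Several things have the shape of the bar; the one meant has the colours described above.

How it is judged:
By the outcome, as a careful person would: the job done as asked, in the order asked, and still so for the second after the job is handed in, with the robot touching nothing.
Of block_short, block_medium, block_long only 2 to 3 are there at a start; the rules pass over those that are not, and their reading is None.
At some moment in a run one of block_short, block_medium, block_long may be knocked a few centimetres aside while the robot is not near it.
It also fails if it takes over 200 s, if anything falls off the work surface, if the arm or the gripper's body presses on something with over 40 N, if the wrist force passes 120 N, or if a joint passes its speed limit or range.

### The arm

A 6-joint arm with a two-finger parallel gripper is mounted at the origin on the work surface. World frame = base frame: x ahead of the robot, y to its left, z up, the work surface at z = 0. Lengths are in mm, angles in rad, forces in N, time in s.
With the tool pointing down it reaches from about 275 to 850 mm from the base axis. Payload 5.2 kg.
Tool frame: the origin (TCP) lies midway between the tips of the shut fingers; the grasp point (between the pads) lies 19 mm behind it; z points along the fingers, y is the line along which they close (so a half turn about z gives the same grasp; the last joint's range is limited). The gripper opens to 85 mm and grips with 20 to 120 N. Pads are 22 mm wide; open, the fingers measure 114 mm over their backs; the gripper's body (76 mm by 85 mm) begins 54 mm behind the grasp point. The pads swing forward as they close: fully open they stand 13 mm farther back than shut.
Start: joints at [1.071, 0.259, 1.535, -0, 1.348, -0.203], TCP at [160.832, 525.964, 231.31] pointing down, gripper open.
Joint ranges: [-3.14, 3.14], [-0.91, 2.08], [0.19, 2.58], [-1.22, 4.36], [0.22, 2.71], [-3.12, 3.12]. Speed limits (rad/s): [2.57, 2.57, 3.14, 3.14, 3.14, 3.14].

### API

Orientations are given as a rotation vector (axis times angle).
In Python, from cell import arm, grab_frame, camera_params gives the robot as it stands. The module is installed in compiled form; this text tells all that it offers.
- The arm moves only by the tool send_rows, never from a script. Its argument "moves" is a list of rows, each an object of numbers: "tx", "ty", "tz": the shift along the world's x, y, z in m; "rx", "ry", "rz": the turn, a rotation vector about the world's x, y, z in degrees; "grip": the gripper command: -1 is fully open, 1 is shut, values between are in proportion. In form: [{"tx": .., "ty": .., "tz": .., "rx": .., "ry": .., "rz": .., "grip": ..}, ...]. A call has 1 to 12 rows; each row shifts and turns the commanded pose from where the row before left it; what a row does not reach is not made up. A row lasts 1/8 s, in which the tool goes at most 62.5 mm and 10.7 degrees, less where a joint would pass 70% of its speed; a pose out of reach is approached as far as the arm can. A call is refused whole if a number of a shift passes 0.0625 or a number of a turn 10.7, either way. A call with a gripper value outside its range is refused whole. The fingers move at their own pace and stop on an object; the grip force is fixed at half the most. Time passes only in rows, so rows that do not move let the fingers close. It gives the time, the measured TCP pose, the force, the opening and the grip force at its end, in the units of the state.
- arm.observe(): the state, without advancing time (a new reading comes with each control period).
- grab_frame(name): name is "scene" or "top" or "wrist"; returns the picture (400x640x3 uint8, red, green, blue); there is no depth.
- camera_params(name): a dict with "fx", "fy", "cx", "cy" (pixels), "k1" (the pictures are not rectified: a ray, as slopes to the right and down, at radius r is drawn at 1 + k1 r^2 times it, then the intrinsics apply), "rvec" (rotation vector, rad) and "tvec" (3), from world to camera coordinates, as OpenCV has them. Camera axes: x right, y down, z forward; pixel columns grow to the right and rows downward; lengths in mm; the calibration is good to about 2 mm. A picture is of the moment at which its call begins: read the wrist's pose just before it. camera_params takes no time and is no camera call; for the wrist camera it gives the pose at the moment of the call.
- arm.job_done(): hands the job in; it is judged then, once.
The state is a dict: "time": time; "q": joint angles; "qvel": joint speeds; "joint_efforts": joint torques, N m; "tcp_pos": TCP position; "tcp_rot": TCP orientation; "force": force on the tool from outside, world axes, zero at the start; "ft_torque": the same for the moment, N m; "finger_gap": finger opening in mm; "grasp_force": force on a finger pad.
Only numpy, scipy, OpenCV 4.12 (cv2) and the standard library are available. Lean on these libraries where they do the work, as an engineer would, in place of code of your own. Each camera call takes 0.05 s, during which the arm holds its last target. There are 200 camera calls.

## Working session

There is one attempt and no reset: what is moved stays moved. The work goes in short steps, Python scripts to look and compute and a tool call to move; the robot and the scene stay as the last step left them, time stands still between calls to the robot, and variables do not carry over. Pictures are saved under pics/ and viewed, at most 14 in all, crops included, and the job is handed in when it is done.

Besides the shell and the picture viewer there is one more tool, called after "Emit:" as a command line: name --argument value ..., lists and objects as JSON in quotes. send_rows: Moves the arm, as the interface text tells. Its arguments: {"type":"object","properties":{"moves":{"type":"array"}},"required":["moves"]}

```bash
mkdir -p pics
cat > h.py <<'E'
import numpy as np, cv2
from cell import arm, grab_frame, camera_params
def cam(n):
    p=camera_params(n); R=cv2.Rodrigues(np.array(p['rvec'],float))[0]; return p,R,np.array(p['tvec'],float)
def ray(c,u,v):
    p,R,t=c; d=np.array([(u-p['cx'])/p['fx'],(v-p['cy'])/p['fy']]); s=d.copy()
    for _ in range(30): s=d/(1+p['k1']*(s@s))
    return -R.T@t, R.T@np.array([s[0],s[1],1.])
def onz(c,u,v,z):
    o,d=ray(c,u,v); return o+d*(z-o[2])/d[2]
def proj(c,P):
    p,R,t=c; q=R@np.array(P,float)+t; s=q[:2]/q[2]; s=s*(1+p['k1']*(s@s)); return s*[p['fx'],p['fy']]+[p['cx'],p['cy']]
def shot(n,f):
    c=cam(n); im=np.array(grab_frame(n)); cv2.imwrite('pics/'+f+'.png',im[:,:,::-1]); return c,im
E
python3 - <<'E'
from h import *
for n in ['top','scene','wrist']:
    c,im=shot(n,n+'0'); print(n,c[0]['fx'],c[0]['k1'],(-c[1].T@c[2]).round(), [onz(c,u,v,0).round()[:2].tolist() for u,v in((0,0),(640,0),(640,400),(0,400))])
print(arm.observe())
E
```

```text
top 371.29530931144524 -0.0676050564455812 [ 336.  -55. 1395.] [[1480.0, 1451.0], [1429.0, -1451.0], [-221.0, -1230.0], [-245.0, 1211.0]]
scene 502.24747709053196 -0.13715001753435946 [1328.  756. 1161.] [[674.0, -3055.0], [-2712.0, -73.0], [378.0, 976.0], [1555.0, -145.0]]
wrist 335.49855717183914 1.1633200644089016e-06 [ 93. 545. 374.] [[-86.0, 275.0], [100.0, 883.0], [621.0, 867.0], [358.0, 2.0]]
{'time': 0.15, 'q': array([ 1.07118721e+00,  2.59194490e-01,  1.53582218e+00, -2.30550952e-05,
        1.34798090e+00, -2.02813220e-01]), 'qvel': array([-0.00112371, -0.00206095, -0.00353218,  0.00047754, -0.00294781,
       -0.00108317]), 'joint_efforts': array([ 1.92864056e-03, -4.46385527e+01, -2.90822375e+01, -2.99893036e-04,
        8.05693067e-03, -2.00325337e-05]), 'tcp_pos': array([160.65153897, 525.60286616, 230.65930759]), 'tcp_rot': array([-4.64420280e-01, -3.10660744e+00,  2.08395926e-03]), 'force': array([-0.3838283 , -0.34898275,  0.15137801]), 'ft_torque': array([-0.0130199 , -0.04098838, -0.00016419]), 'grasp_force': 0.0, 'finger_gap': 85.14282127423016}
```

View pics/top0.png

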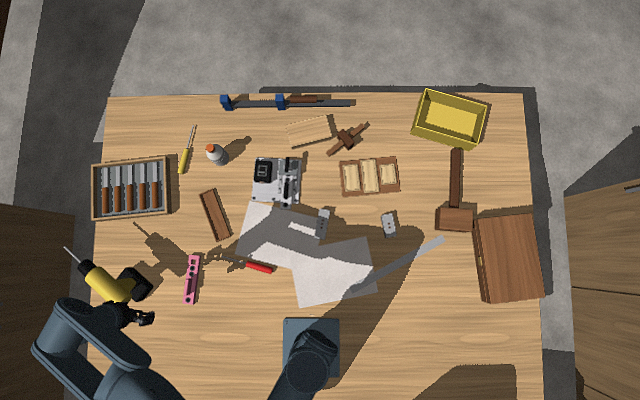

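View pics/scene0.png

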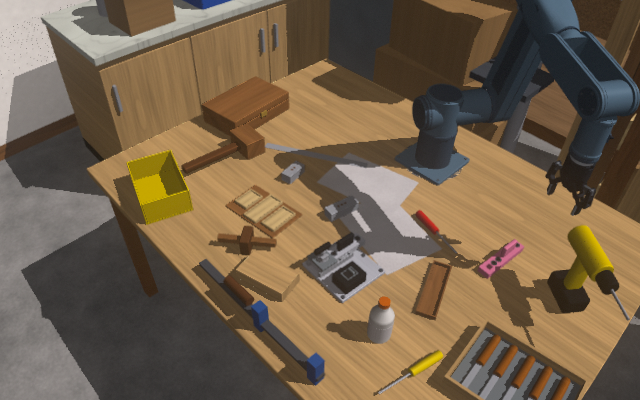

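Run:
```python
import cv2
im=cv2.imread('pics/top0.png')
a=cv2.resize(im[145:275,190:410],(792,468),interpolation=cv2.INTER_CUBIC)
cv2.imwrite('pics/z1.png',a)
im=cv2.imread('pics/scene0.png')
a=cv2.resize(im[150:310,220:460],(792,528),interpolation=cv2.INTER_CUBIC)
cv2.imwrite('pics/z2.png',a)
```

```text
(no output)
```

View pics/z1.png

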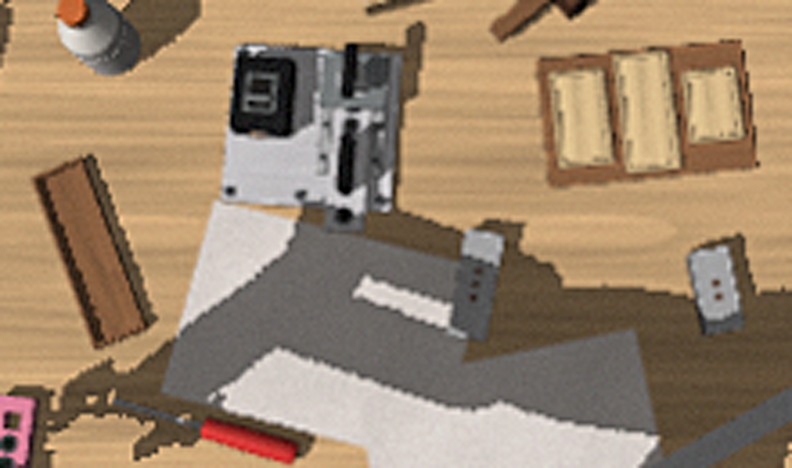

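View pics/z2.png

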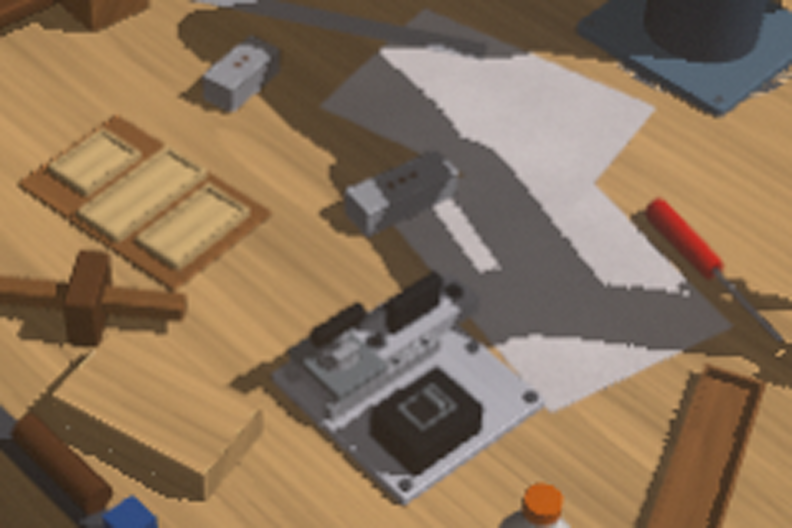

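Run:
```python
from h import *
c=cam('top')
for n,x,y,z in [('jigTL',237,45,12),('jigTR',403,55,12),('jigBR',390,212,12),('jigBL',222,200,12),('switch',262,92,54),('plunger',351,70,96),('ribA',352,120,75),('ribB',343,193,75),('tray1',36,178,14),('tray2',90,156,14),('tray3',155,325,14),('tray4',97,348,14),('slM',582,118,10),('slL',647,110,10),('slS',714,104,10),('long a',482,232,34),('long b',475,320,34),('med a',707,250,34),('med b',722,315,34),('glue',75,10,150)]:
    print(n,onz(c,190+x/3.6,145+y/3.6,z).round()[:2])
w=cam('wrist'); print(w[1].T[:,2], w[1].T[:,0], onz(w,320,200,0), -w[1].T@w[2]-arm.observe()['tcp_pos'])
```

```text
jigTL [703. 214.]
jigTR [690.  36.]
jigBR [522.  49.]
jigBL [535. 226.]
switch [641. 179.]
plunger [654.  83.]
ribA [607.  83.]
ribB [533.  91.]
tray1 [559. 426.]
tray2 [582. 368.]
tray3 [403. 292.]
tray4 [379. 353.]
slM [ 622. -153.]
slL [ 630. -222.]
slS [ 636. -293.]
long a [498. -48.]
long b [408. -41.]
med a [ 479. -278.]
med b [ 413. -291.]
glue [703. 348.]
[ 0.26570899 -0.08194662 -0.96056415] [ 2.91920511e-01  9.56442210e-01 -8.44611615e-04] [206.64759416 519.85502842   0.        ] [-67.54505321  19.90481262 143.49072632]
```

Emit:
send_rows --moves '[{"tx": 0.036, "ty": -0.036, "tz": 0.006, "rz": 1, "grip": -1}, {"tx": 0.036, "ty": -0.036, "tz": 0.006, "rz": 1, "grip": -1}, {"tx": 0.036, "ty": -0.036, "tz": 0.006, "rz": 1, "grip": -1}, {"tx": 0.036, "ty": -0.036, "tz": 0.006, "rz": 1, "grip": -1}, {"tx": 0.036, "ty": -0.036, "tz": 0.006, "rz": 1, "grip": -1}, {"tx": 0.036, "ty": -0.036, "tz": 0.006, "rz": 1, "grip": -1}, {"tx": 0.036, "ty": -0.036, "tz": 0.006, "rz": 1, "grip": -1}, {"tx": 0.036, "ty": -0.036, "tz": 0.006, "rz": 1, "grip": -1}, {"tx": 0.036, "ty": -0.036, "tz": 0.006, "rz": 1, "grip": -1}, {"tx": 0.036, "ty": -0.036, "tz": 0.006, "rz": 1, "grip": -1}, {"tx": 0.036, "ty": -0.036, "tz": 0.006, "rz": 1, "grip": -1}, {"rz": 1.5, "grip": -1}]'

```text
$.moves[0]: bad value
```

```bash
cat >> h.py <<'E'
def st():
    o=arm.observe(); R=cv2.Rodrigues(o['tcp_rot'])[0]
    print('t',round(o['time'],2),'tcp',o['tcp_pos'].round(1),'yaw_y',round(np.degrees(np.arctan2(R[1,1],R[0,1])),2),'tilt',R[:,2].round(3),'F',o['force'].round(1),'gap',round(o['finger_gap'],1),'gf',round(o['grasp_force'],1),'q6',round(o['q'][5],2)); return o
E
python3 - <<'E'
from h import *
st(); c,im=shot('wrist','w1'); np.save('c1.npy',np.array([c],dtype=object),allow_pickle=True)
E
```

```text
t 0.15 tcp [160.7 525.6 230.7] yaw_y 73.0 tilt [-0.001 -0.001 -1.   ] F [-0.4 -0.3  0.2] gap 85.1 gf 0.0 q6 -0.2
```

View pics/w1.png

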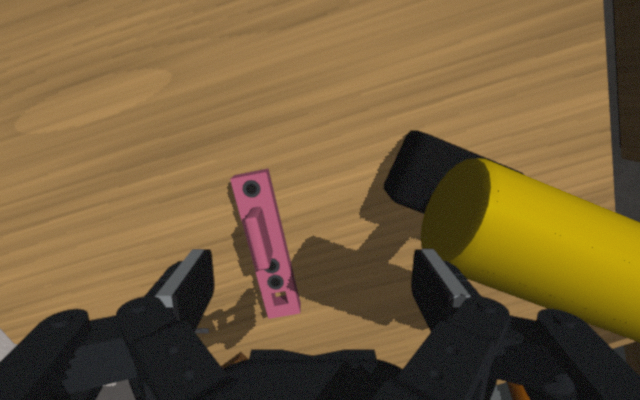

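Emit:
send_rows --moves '[{"tx": 0, "ty": -0.02, "tz": 0.03, "rx": 0, "ry": 0, "rz": 1, "grip": -1}, {"tx": 0.045, "ty": -0.035, "tz": 0.01, "rx": 0, "ry": 0, "rz": 1, "grip": -1}, {"tx": 0.045, "ty": -0.035, "tz": 0, "rx": 0, "ry": 0, "rz": 1, "grip": -1}, {"tx": 0.045, "ty": -0.035, "tz": 0, "rx": 0, "ry": 0, "rz": 1, "grip": -1}, {"tx": 0.045, "ty": -0.035, "tz": 0, "rx": 0, "ry": 0, "rz": 1, "grip": -1}, {"tx": 0.045, "ty": -0.035, "tz": 0, "rx": 0, "ry": 0, "rz": 1, "grip": -1}, {"tx": 0.045, "ty": -0.035, "tz": 0, "rx": 0, "ry": 0, "rz": 1, "grip": -1}, {"tx": 0.045, "ty": -0.035, "tz": 0, "rx": 0, "ry": 0, "rz": 1, "grip": -1}, {"tx": 0.045, "ty": -0.035, "tz": 0, "rx": 0, "ry": 0, "rz": 1, "grip": -1}, {"tx": 0.045, "ty": -0.035, "tz": 0, "rx": 0, "ry": 0, "rz": 1, "grip": -1}, {"tx": 0.045, "ty": -0.035, "tz": 0, "rx": 0, "ry": 0, "rz": 1.5, "grip": -1}, {"tx": 0.045, "ty": -0.03, "tz": 0, "rx": 0, "ry": 0, "rz": 1.5, "grip": -1}]'

```text
time: 1.7
tcp_pos: [657.1, 124.4, 271.0]
tcp_rot: [-0.109, -3.139, -0.0]
force: [0.8, 0.7, 1.4]
finger_gap: 85.6
grasp_force: 0.0
```

Run:
```python
from h import *
import pickle
st(); c,im=shot('wrist','w2'); pickle.dump(c,open('c2.pkl','wb'))
```

```text
t 1.7 tcp [657.1 124.4 271. ] yaw_y 86.01 tilt [-0.  0. -1.] F [0.8 0.7 1.4] gap 85.6 gf 0.0 q6 -1.48
```

View pics/w2.png

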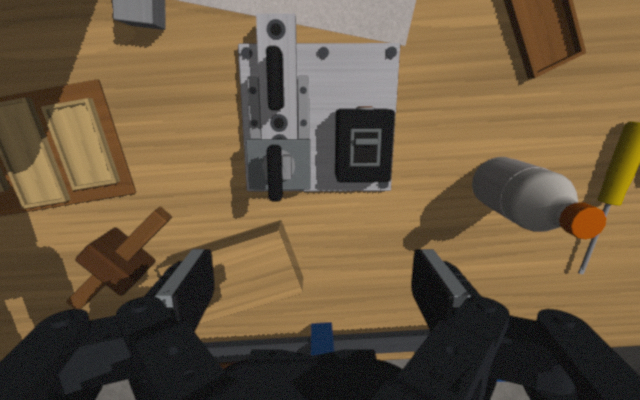

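Run:
```python
from h import *
import pickle
c=pickle.load(open('c2.pkl','rb'))
im=cv2.imread('pics/w2.png')
# refine: dark blobs by threshold
g=im.max(2); 
m=(g<45).astype(np.uint8); m[240:]=0; m[:,:230]=0; m[:,410:]=0
n,l,s,ce=cv2.connectedComponentsWithStats(m)
for i in range(1,n):
    if s[i,4]>60: print(s[i],ce[i].round(1))
for n,u,v,z in [('FR',238,44,12),('FL',398.5,44,12),('BL',390,190,12),('BR',246,190,12),('ridge',366.5,142,58),('boxF',366,128,50),('frameF',366,128,50),('frameB',366,166.5,50),('gripTop',275,172,96),('ribtopA',275,46,75),('ribtopB',275,111,75),('glue',582,222,150),('bridgeFL',310,139,46),('bridgeFR',247,139,46)]:
    print(n,onz(c,u,v,z).round(1))
a=cv2.resize(im[30:210,230:410],(720,600),interpolation=cv2.INTER_NEAREST)[:, :]
cv2.imwrite('pics/z3.png',cv2.resize(im[40:205,235:405],(680,600),interpolation=cv2.INTER_CUBIC))
```

```text
[271  24  10  12  92] [275.5  29.2]
[266  47  17  63 917] [274.3  78.2]
[ 335  109   59   73 2832] [362.5 144.3]
[274 118  10  10  76] [278.2 122.7]
[355 133  22   6 111] [365.4 135. ]
[354 141  23  22 375] [364.6 152.9]
[267 145  16  56 752] [274.1 172.4]
FR [525.3  50.4  12. ]
FL [537.6 227.5  12. ]
BL [704.9 217.3  12. ]
BR [692.5  38.5  12. ]
ridge [636.8 182.6  58. ]
boxF [622.9 183.6  50. ]
frameF [622.9 183.6  50. ]
frameB [664.9 182.6  50. ]
gripTop [654.3  87.5  96. ]
ribtopA [539.   96.9  75. ]
ribtopB [597.8  90.9  75. ]
glue [703.6 348.  150. ]
bridgeFL [631.  122.9  46. ]
bridgeFR [626.2  54.3  46. ]
```

View pics/z3.png

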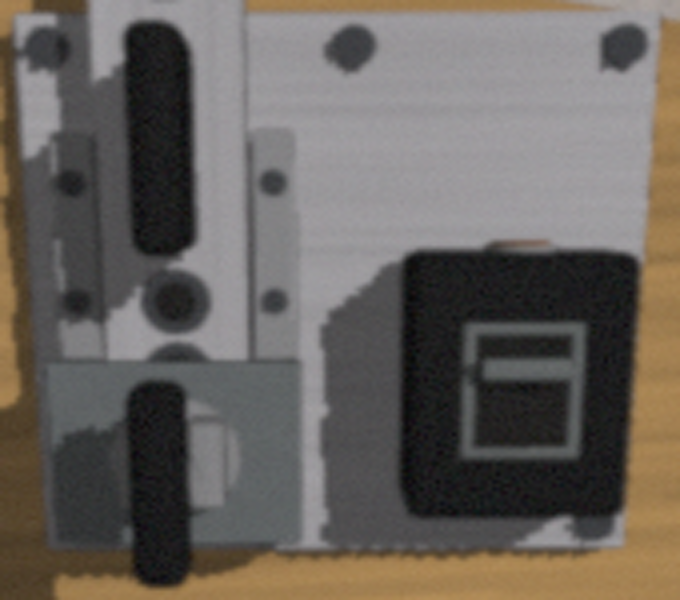

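Emit:
send_rows --moves '[{"tx": -0.02, "ty": 0.03, "tz": -0.03, "rx": 0, "ry": 0, "rz": 0, "grip": 1}, {"tx": -0.023, "ty": 0.03, "tz": -0.03, "rx": 0, "ry": 0, "rz": 0, "grip": 1}, {"tx": 0, "ty": 0, "tz": -0.04, "rx": 0, "ry": 0, "rz": 0, "grip": 1}, {"tx": 0, "ty": 0, "tz": -0.04, "rx": 0, "ry": 0, "rz": 0, "grip": 1}, {"tx": 0, "ty": 0, "tz": -0.04, "rx": 0, "ry": 0, "rz": 0, "grip": 1}, {"tx": 0, "ty": 0, "tz": -0.02, "rx": 0, "ry": 0, "rz": 0, "grip": 1}, {"tx": 0, "ty": 0, "tz": 0, "rx": 0, "ry": 0, "rz": 0, "grip": 1}, {"tx": 0, "ty": 0, "tz": 0, "rx": 0, "ry": 0, "rz": 0, "grip": 1}]'

```text
time: 2.75
tcp_pos: [613.5, 186.1, 72.3]
tcp_rot: [0.11, 3.138, 0.0]
force: [0.3, -0.0, 0.6]
finger_gap: 0.3
grasp_force: 0.0
```

Run:
```python
from h import *
st(); c,im=shot('wrist','w3'); print(proj(c,[637,182.6,58]),proj(c,[616,183.7,50]))
cv2.imwrite('pics/z4.png',cv2.resize(im[150:400,170:470,::-1],(600,500)))
```

```text
t 2.75 tcp [613.5 186.1  72.3] yaw_y 85.99 tilt [ 0.001  0.    -1.   ] F [ 0.3 -0.   0.6] gap 0.3 gf 0.0 q6 -1.38
[310.37295598 281.70088477] [309.71046226 238.93264245]
```

View pics/z4.png

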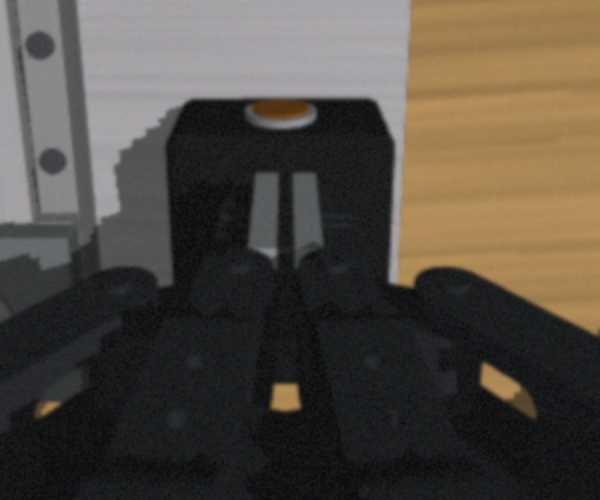

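Emit:
send_rows --moves '[{"tx": 0.001, "ty": -0.002, "tz": -0.012, "rx": 0, "ry": 0, "rz": 0, "grip": 1}, {"tx": 0, "ty": 0, "tz": -0.006, "rx": 0, "ry": 0, "rz": 0, "grip": 1}, {"tx": 0, "ty": 0, "tz": 0, "rx": 0, "ry": 0, "rz": 0, "grip": 1}]'

```text
time: 3.18
tcp_pos: [613.2, 183.8, 52.5]
tcp_rot: [-0.11, -3.138, 0.0]
force: [-0.1, 0.1, -0.3]
finger_gap: 0.0
grasp_force: 0.0
```

Emit:
send_rows --moves '[{"tx": 0.005, "ty": 0, "tz": 0, "rx": 0, "ry": 0, "rz": 0, "grip": 1}, {"tx": 0.005, "ty": 0, "tz": 0, "rx": 0, "ry": 0, "rz": 0, "grip": 1}]'

```text
time: 3.42
tcp_pos: [623.6, 184.0, 53.5]
tcp_rot: [-0.11, -3.138, 0.0]
force: [-8.2, 0.7, 5.3]
finger_gap: 0.3
grasp_force: 4.3
```

Emit:
send_rows --moves '[{"tx": 0.004, "ty": 0, "tz": 0, "rx": 0, "ry": 0, "rz": 0, "grip": 1}, {"tx": 0.004, "ty": 0, "tz": 0, "rx": 0, "ry": 0, "rz": 0, "grip": 1}]'

```text
time: 3.68
tcp_pos: [631.1, 183.8, 53.3]
tcp_rot: [-0.109, -3.138, 0.001]
force: [-2.1, -1.4, -0.1]
finger_gap: -0.2
grasp_force: 0.9
```

Emit:
send_rows --moves '[{"tx": 0.004, "ty": 0, "tz": 0, "rx": 0, "ry": 0, "rz": 0, "grip": 1}, {"tx": 0.003, "ty": 0, "tz": 0, "rx": 0, "ry": 0, "rz": 0, "grip": 1}]'

```text
time: 3.92
tcp_pos: [636.9, 184.0, 53.1]
tcp_rot: [-0.109, -3.135, 0.001]
force: [-11.9, -1.2, 9.5]
finger_gap: 0.1
grasp_force: 6.3
```

Emit:
send_rows --moves '[{"tx": -0.004, "ty": 0, "tz": 0, "rx": 0, "ry": 0, "rz": 0, "grip": 1}, {"tx": -0.004, "ty": 0, "tz": 0.03, "rx": 0, "ry": 0, "rz": 0, "grip": 1}, {"tx": 0, "ty": 0, "tz": 0.05, "rx": 0, "ry": 0, "rz": 0, "grip": -1}, {"tx": 0.01, "ty": -0.03, "tz": 0.05, "rx": 0, "ry": 0, "rz": 0, "grip": -1}, {"tx": 0.016, "ty": -0.033, "tz": 0.04, "rx": 0, "ry": 0, "rz": 0, "grip": -1}, {"tx": 0, "ty": -0.033, "tz": 0, "rx": 0, "ry": 0, "rz": 0, "grip": -1}, {"tx": 0, "ty": 0, "tz": 0, "rx": 0, "ry": 0, "rz": 0, "grip": -1}]'

```text
time: 4.8
tcp_pos: [658.0, 85.4, 224.2]
tcp_rot: [0.115, 3.137, -0.001]
force: [-0.4, 0.1, 0.2]
finger_gap: 84.9
grasp_force: 0.0
```

Run:
```python
from h import *
st(); c,im=shot('wrist','w4'); b=im.max(2)
print(proj(c,[651,181.6,58]),proj(c,[637,182.6,58]))
m=(b<45).astype(np.uint8); u,v=proj(c,[654.5,87.3,96]).astype(int); print(u,v)
n,l,s,ce=cv2.connectedComponentsWithStats(m)
for i in range(1,n):
    if s[i,4]>300: print(s[i],ce[i].round(1),onz(c,*ce[i],96).round(1))
cv2.imwrite('pics/z5.png',cv2.resize(im[40:240,220:440,::-1],(660,600),interpolation=cv2.INTER_CUBIC))
```

```text
t 4.8 tcp [658.   85.4 224.2] yaw_y 85.81 tilt [ 0.003 -0.001 -1.   ] F [-0.4  0.1  0.2] gap 84.9 gf 0.0 q6 -1.54
[415.47592651 159.01311712] [416.77343262 143.95318912]
315 179
[577   0  27  70 692] [590.3  33.9] [558.5 298.1  96. ]
[ 305   33   16   74 1051] [312.6  69.2] [568.1  91.3  96. ]
[ 374  106   74   84 4029] [407.7 145.8] [631.9 163.9  96. ]
[400 133  29  34 670] [413.8 147.1] [633.3 168.8  96. ]
[306 148  16  64 947] [313.4 179.5] [654.3  85.7  96. ]
[    0   250   640   150 46531] [314.7 352.9] [828.8  74.4  96. ]
```

View pics/z5.png

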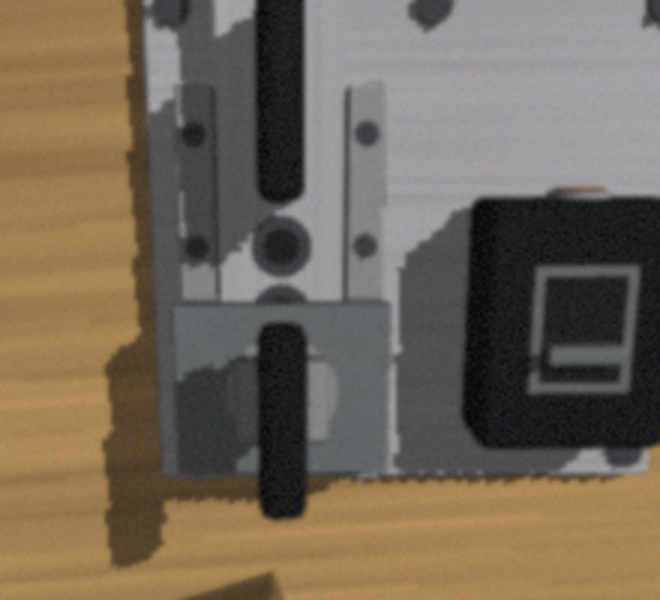

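Emit:
send_rows --moves '[{"tx": -0.003, "ty": 0.0005, "tz": -0.04, "rx": 0, "ry": 0, "rz": 0, "grip": -1}, {"tx": 0, "ty": 0, "tz": -0.04, "rx": 0, "ry": 0, "rz": 0, "grip": -1}, {"tx": 0, "ty": 0, "tz": -0.04, "rx": 0, "ry": 0, "rz": 0, "grip": -1}, {"tx": 0, "ty": 0, "tz": -0.02, "rx": 0, "ry": 0, "rz": 0, "grip": -1}, {"tx": 0, "ty": 0, "tz": -0.013, "rx": 0, "ry": 0, "rz": 0, "grip": -1}, {"tx": 0, "ty": 0, "tz": 0, "rx": 0, "ry": 0, "rz": 0, "grip": 1}, {"tx": 0, "ty": 0, "tz": 0, "rx": 0, "ry": 0, "rz": 0, "grip": 1}, {"tx": 0, "ty": 0, "tz": 0, "rx": 0, "ry": 0, "rz": 0, "grip": 1}, {"tx": 0, "ty": 0, "tz": 0, "rx": 0, "ry": 0, "rz": 0, "grip": 1}]'

```text
time: 5.98
tcp_pos: [654.4, 87.5, 71.5]
tcp_rot: [0.109, 3.138, -0.003]
force: [-4.1, -14.0, 14.4]
finger_gap: 13.3
grasp_force: 60.6
```

Emit:
send_rows --moves '[{"tx": 0, "ty": -0.001, "tz": 0, "rx": 0, "ry": 0, "rz": 0, "grip": 1}, {"tx": 0, "ty": 0, "tz": 0, "rx": 0, "ry": 0, "rz": 0, "grip": 1}]'

```text
time: 6.22
tcp_pos: [654.3, 87.1, 71.6]
tcp_rot: [0.11, 3.138, -0.0]
force: [-1.0, -1.5, 5.7]
finger_gap: 12.8
grasp_force: 59.5
```

Emit:
send_rows --moves '[{"tx": 0, "ty": 0, "tz": 0.006, "rx": 0, "ry": 0, "rz": 0, "grip": 1}, {"tx": 0, "ty": 0, "tz": 0.006, "rx": 0, "ry": 0, "rz": 0, "grip": 1}, {"tx": 0, "ty": 0, "tz": 0.006, "rx": 0, "ry": 0, "rz": 0, "grip": 1}, {"tx": 0, "ty": 0, "tz": 0, "rx": 0, "ry": 0, "rz": 0, "grip": 1}]'

```text
time: 6.72
tcp_pos: [654.1, 87.1, 87.1]
tcp_rot: [-0.11, -3.14, 0.0]
force: [6.1, -2.5, -12.7]
finger_gap: 13.1
grasp_force: 58.4
```

Emit:
send_rows --moves '[{"tx": 0, "ty": 0, "tz": 0.004, "rx": 0, "ry": 0, "rz": 0, "grip": 1}, {"tx": 0, "ty": 0, "tz": 0, "rx": 0, "ry": 0, "rz": 0, "grip": 1}, {"tx": 0, "ty": 0, "tz": 0, "rx": 0, "ry": 0, "rz": 9.6, "grip": 1}, {"tx": 0, "ty": 0, "tz": 0, "rx": 0, "ry": 0, "rz": 9.6, "grip": 1}, {"tx": 0, "ty": 0, "tz": 0, "rx": 0, "ry": 0, "rz": 9.6, "grip": 1}, {"tx": 0, "ty": 0, "tz": 0, "rx": 0, "ry": 0, "rz": 9.6, "grip": 1}]'

```text
time: 7.48
tcp_pos: [654.4, 85.5, 90.6]
tcp_rot: [0.936, -2.998, 0.004]
force: [7.3, -7.2, -12.3]
finger_gap: 13.0
grasp_force: 58.6
```

```bash
python3 -c "
from h import *
st()"
```

```text
t 7.47 tcp [654.4  85.5  90.6] yaw_y 124.68 tilt [ 0.    -0.003 -1.   ] F [  7.3  -7.2 -12.3] gap 13.0 gf 58.6 q6 -2.21
```

Emit:
send_rows --moves '[{"tx": 0, "ty": 0, "tz": 0, "rx": 0, "ry": 0, "rz": 9.6, "grip": 1}, {"tx": 0, "ty": 0, "tz": 0, "rx": 0, "ry": 0, "rz": 9.6, "grip": 1}, {"tx": 0, "ty": 0, "tz": 0, "rx": 0, "ry": 0, "rz": 9.6, "grip": 1}, {"tx": 0, "ty": 0, "tz": 0, "rx": 0, "ry": 0, "rz": 9.6, "grip": 1}, {"tx": 0, "ty": 0, "tz": 0, "rx": 0, "ry": 0, "rz": 9.6, "grip": 1}, {"tx": 0, "ty": 0, "tz": 0, "rx": 0, "ry": 0, "rz": 0, "grip": 1}]'

```text
time: 8.22
tcp_pos: [656.1, 84.3, 91.2]
tcp_rot: [2.07, -2.363, 0.008]
force: [10.5, -9.5, -13.4]
finger_gap: 13.1
grasp_force: 58.6
```

```bash
python3 -c "
from h import *
st()"
```

```text
t 8.22 tcp [656.1  84.3  91.2] yaw_y 172.45 tilt [ 0.003 -0.004 -1.   ] F [ 10.5  -9.5 -13.4] gap 13.1 gf 58.6 q6 -3.05
```

Emit:
send_rows --moves '[{"tx": 0, "ty": 0, "tz": -0.004, "rx": 0, "ry": 0, "rz": 0, "grip": 1}, {"tx": 0, "ty": 0, "tz": -0.002, "rx": 0, "ry": 0, "rz": 0, "grip": 1}, {"tx": 0, "ty": 0, "tz": 0, "rx": 0, "ry": 0, "rz": 0, "grip": -1}, {"tx": 0, "ty": 0, "tz": 0, "rx": 0, "ry": 0, "rz": 0, "grip": -1}, {"tx": 0, "ty": 0, "tz": 0, "rx": 0, "ry": 0, "rz": 0, "grip": -1}, {"tx": 0, "ty": 0, "tz": 0, "rx": 0, "ry": 0, "rz": 0, "grip": -1}]'

```text
time: 8.98
tcp_pos: [653.7, 87.9, 86.6]
tcp_rot: [-2.07, 2.363, -0.0]
force: [-0.9, -1.1, 0.7]
finger_gap: 83.6
grasp_force: 0.0
```

Emit:
send_rows --moves '[{"tx": 0, "ty": 0, "tz": 0.04, "rx": 0, "ry": 0, "rz": 0, "grip": -1}, {"tx": 0, "ty": 0, "tz": 0.04, "rx": 0, "ry": 0, "rz": 0, "grip": -1}, {"tx": 0, "ty": 0, "tz": 0.05, "rx": 0, "ry": 0, "rz": -9, "grip": -1}, {"tx": 0, "ty": 0, "tz": 0, "rx": 0, "ry": 0, "rz": -10.4, "grip": -1}, {"tx": 0, "ty": 0, "tz": 0, "rx": 0, "ry": 0, "rz": -10.4, "grip": -1}, {"tx": 0, "ty": 0, "tz": 0, "rx": 0, "ry": 0, "rz": -10.4, "grip": -1}, {"tx": 0, "ty": 0, "tz": 0, "rx": 0, "ry": 0, "rz": -10.4, "grip": -1}, {"tx": 0, "ty": 0, "tz": 0, "rx": 0, "ry": 0, "rz": -10.4, "grip": -1}, {"tx": 0, "ty": 0, "tz": 0, "rx": 0, "ry": 0, "rz": -10.4, "grip": -1}, {"tx": 0, "ty": 0, "tz": 0, "rx": 0, "ry": 0, "rz": -10.4, "grip": -1}, {"tx": 0, "ty": 0, "tz": 0, "rx": 0, "ry": 0, "rz": -4.6, "grip": -1}, {"tx": 0, "ty": 0, "tz": 0, "rx": 0, "ry": 0, "rz": 0, "grip": -1}]'

```text
time: 10.48
tcp_pos: [653.7, 87.7, 216.4]
tcp_rot: [-0.108, -3.14, -0.0]
force: [-0.2, -0.0, -0.2]
finger_gap: 85.6
grasp_force: 0.0
```

Run:
```python
from h import *
st(); c,im=shot('wrist','w5'); b=im.max(2)
m=(b<45).astype(np.uint8)
n,l,s,ce=cv2.connectedComponentsWithStats(m)
for i in range(1,n):
    if s[i,4]>300: print(s[i],ce[i].round(1),onz(c,*ce[i],110).round(1),onz(c,*ce[i],72).round(1),cv2.fitLine(np.argwhere(l==i)[:,::-1].astype(np.float32),2,0,.01,.01)[:2].ravel())
```

```text
t 10.47 tcp [653.7  87.7 216.4] yaw_y 86.05 tilt [-0.  0. -1.] F [-0.2 -0.  -0.2] gap 85.6 gf 0.0 q6 -1.54
[579   0  28  76 774] [592.6  37.1] [557.4 285.5 110. ] [553.5 315.   72. ] [0.24250285 0.9701507 ]
[ 303   38   16   76 1115] [310.7  74.7] [568.5  91.6 110. ] [566.3  91.6  72. ] [ 0.00398809 -0.9999921 ]
[ 373  112   75   85 4180] [407.3 152.7] [628.4 159.9 110. ] [635.3 170.3  72. ] [ 0.2103245 -0.9776316]
[399 140  30  34 668] [413.6 153.7] [629.5 164.6 110. ] [636.6 175.8  72. ] [ 0.32384047 -0.9461117 ]
[ 276  181   70   24 1304] [310.5 193.1] [654.9  85.4 110. ] [665.8  84.4  72. ] [0.9982086  0.05983009]
[    0   250   640   150 46417] [314.3 352.8] [804.2  78.3 110. ] [837.9  76.3  72. ] [0.9999225  0.01244943]
```

View pics/w5.png

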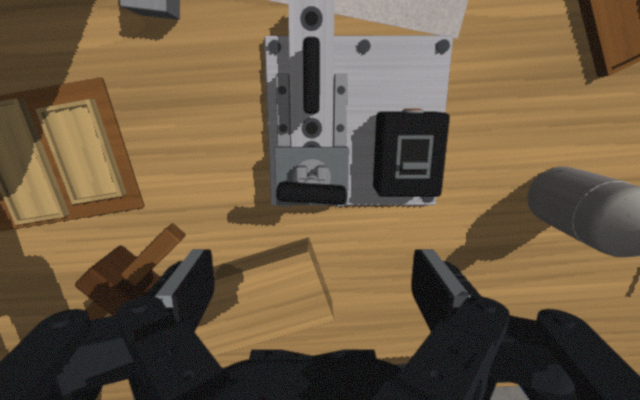

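Emit:
send_rows --moves '[{"tx": -0.015, "ty": 0.043, "tz": 0.01, "rx": 0, "ry": 0, "rz": 0, "grip": -1}, {"tx": -0.015, "ty": 0.043, "tz": 0.01, "rx": 0, "ry": 0, "rz": 0, "grip": -1}, {"tx": -0.015, "ty": 0.043, "tz": 0.01, "rx": 0, "ry": 0, "rz": 0, "grip": -1}, {"tx": -0.015, "ty": 0.043, "tz": 0.01, "rx": 0, "ry": 0, "rz": 0, "grip": -1}, {"tx": -0.015, "ty": 0.043, "tz": 0.01, "rx": 0, "ry": 0, "rz": 0, "grip": -1}, {"tx": -0.015, "ty": 0.043, "tz": 0, "rx": 0, "ry": 0, "rz": 0, "grip": -1}, {"tx": 0, "ty": 0, "tz": 0, "rx": 0, "ry": 0, "rz": 0, "grip": -1}]'

```text
time: 11.4
tcp_pos: [562.0, 348.8, 266.5]
tcp_rot: [-0.1, -3.14, -0.002]
force: [0.1, -0.5, 0.5]
finger_gap: 85.5
grasp_force: 0.0
```

Run:
```python
from h import *
import pickle
st(); c,im=shot('wrist','w6'); pickle.dump(c,open('c6.pkl','wb'))
```

```text
t 11.4 tcp [562.  348.8 266.5] yaw_y 86.36 tilt [-0.     0.001 -1.   ] F [ 0.1 -0.5  0.5] gap 85.5 gf 0.0 q6 -1.12
```

View pics/w6.png

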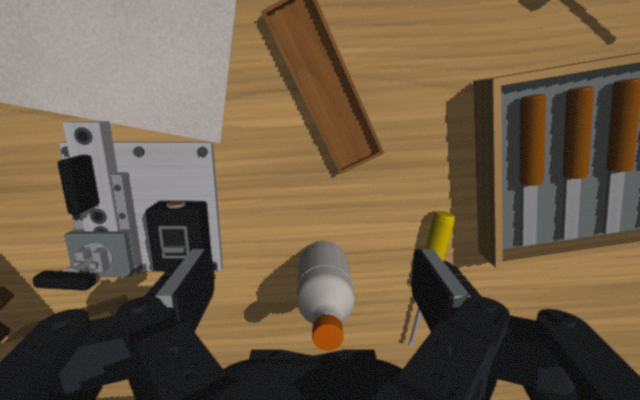

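Run:
```python
from h import *
import pickle
c=pickle.load(open('c6.pkl','rb'))
im=cv2.imread('pics/w6.png')
h=cv2.cvtColor(im,cv2.COLOR_BGR2HSV)
print(h[90,320],h[90,410],h[5,290],h[160,360])
P=[onz(c,*p,14)[:2] for p in ((262,12),(336,174),(383,151),(316,0))]
for p in P: print(p.round(1))
d=P[1]-P[0]; print('len',np.hypot(*d),'ang',np.degrees(np.arctan2(d[1],d[0])),'w',np.hypot(*(P[2]-P[1])))
d2=P[2]-P[3]; print('ang2',np.degrees(np.arctan2(d2[1],d2[0])))
a=np.arctan2(d[1],d[0]); u=np.array([np.cos(a),np.sin(a)])
print('c', ((P[1]+P[2])/2-99*u).round(1), 'c2',((P[0]+P[1])/2+29*np.array([-u[1],u[0]])).round(1))
```

```text
[ 13 153 115] [ 17 126 156] [ 15 165  99] [ 15 155  64]
[402.3 304.9]
[583.2 375.7]
[558.9 432.6]
[394.5 362.8]
len 194.33847146966642 ang 21.365135030637447 w 61.83679564895054
ang2 22.982674501689736
c [478.9 368.1] c2 [482.2 367.3]
```

Emit:
send_rows --moves '[{"tx": -0.03, "ty": 0.005, "tz": 0.01, "rx": 0, "ry": 0, "rz": 0, "grip": -1}, {"tx": -0.03, "ty": 0.005, "tz": 0.02, "rx": 0, "ry": 0, "rz": 0, "grip": -1}, {"tx": 0, "ty": 0, "tz": 0, "rx": 0, "ry": 0, "rz": 0, "grip": -1}]'

```text
time: 11.82
tcp_pos: [503.6, 355.2, 298.7]
tcp_rot: [0.108, 3.136, 0.002]
force: [-0.1, 0.3, -0.2]
finger_gap: 85.2
grasp_force: 0.0
```

Run:
```python
from h import *
st()
for n in('wrist','top'):
    c,im=shot(n,'t_'+n); h=cv2.cvtColor(im,cv2.COLOR_RGB2HSV)
    m=((h[:,:,0]<17)&(h[:,:,1]>138)&(h[:,:,2]<140)&(h[:,:,2]>45)).astype(np.uint8)
    u,v=proj(c,[480,364,10]); print(n,u,v)
    m=cv2.morphologyEx(cv2.morphologyEx(m,cv2.MORPH_CLOSE,np.ones((3,3))),cv2.MORPH_OPEN,np.ones((3,3)))
    k,l,s,ce=cv2.connectedComponentsWithStats(m); i=l[int(v),int(u)]; print(s[i])
    cs=cv2.findContours((l==i).astype(np.uint8),0,2)[0]; q=max(cs,key=len)[:,0]
    r=cv2.minAreaRect(np.array([onz(c,*p,12)[:2] for p in q],np.float32)); print(r)
    cv2.imwrite('pics/m_'+n+'.png',(l==i)*np.uint8(255))
```

```text
t 11.82 tcp [503.6 355.2 298.7] yaw_y 86.07 tilt [ 0.003  0.001 -1.   ] F [-0.1  0.3 -0.2] gap 85.2 gf 0.0 q6 -1.07
wrist 318.11645949093827 133.5940030539731
[ 265   49  109  161 7364]
((481.51263427734375, 368.2093505859375), (199.72239685058594, 59.932437896728516), 22.82310676574707)
top 215.3392452005903 215.05180178774756
[     0      0    640    400 253996]
((594.000244140625, 16.9412841796875), (2873.212158203125, 1701.48486328125), 88.99299621582031)
```

Emit:
send_rows --moves '[{"tx": 0.011, "ty": -0.044, "tz": -0.01, "rx": 0, "ry": 0, "rz": 0, "grip": -1}, {"tx": 0.011, "ty": -0.044, "tz": -0.01, "rx": 0, "ry": 0, "rz": 0, "grip": -1}, {"tx": 0.011, "ty": -0.044, "tz": -0.01, "rx": 0, "ry": 0, "rz": 0, "grip": -1}, {"tx": 0.011, "ty": -0.044, "tz": -0.01, "rx": 0, "ry": 0, "rz": 0, "grip": -1}, {"tx": 0.01, "ty": -0.043, "tz": -0.03, "rx": 0, "ry": 0, "rz": 0, "grip": -1}, {"tx": 0.01, "ty": -0.043, "tz": -0.04, "rx": 0, "ry": 0, "rz": 0, "grip": -1}, {"tx": 0, "ty": 0, "tz": -0.05, "rx": 0, "ry": 0, "rz": 0, "grip": -1}, {"tx": 0, "ty": 0, "tz": 0, "rx": 0, "ry": 0, "rz": 0, "grip": -1}]'

```text
time: 12.92
tcp_pos: [564.8, 91.7, 131.5]
tcp_rot: [-0.113, -3.129, 0.0]
force: [-0.8, 0.8, 0.4]
finger_gap: 85.4
grasp_force: 0.0
```

Run:
```python
from h import *
st(); c,im=shot('wrist','w7'); b=im.max(2)
m=(b<45).astype(np.uint8)
n,l,s,ce=cv2.connectedComponentsWithStats(m)
print(proj(c,[567,92.5,72]))
for i in range(1,n):
    if s[i,4]>300: print(s[i],ce[i].round(1),onz(c,*ce[i],72).round(1))
```

```text
t 12.93 tcp [564.8  91.7 131.5] yaw_y 85.86 tilt [-0.011  0.    -1.   ] F [-0.8  0.8  0.4] gap 85.4 gf 0.0 q6 -1.53
[315.14506903 215.40524438]
[ 613    0   27  108 1263] [629.8  39.7] [476.  275.1  72. ]
[ 303  162   22   99 1899] [313.5 210.2] [563.4  91.7  72. ]
[    0   229   640   171 51488] [325.4 346.7] [667.5  92.9  72. ]
```

Emit:
send_rows --moves '[{"tx": 0, "ty": 0.001, "tz": -0.04, "rx": 0, "ry": 0, "rz": 0, "grip": -1}, {"tx": 0, "ty": 0, "tz": -0.035, "rx": 0, "ry": 0, "rz": 0, "grip": -1}, {"tx": 0, "ty": 0, "tz": -0.014, "rx": 0, "ry": 0, "rz": 0, "grip": -1}, {"tx": 0, "ty": 0, "tz": 0, "rx": 0, "ry": 0, "rz": 0, "grip": 1}, {"tx": 0, "ty": 0, "tz": 0, "rx": 0, "ry": 0, "rz": 0, "grip": 1}, {"tx": 0, "ty": 0, "tz": 0, "rx": 0, "ry": 0, "rz": 0, "grip": 1}, {"tx": 0, "ty": 0, "tz": 0, "rx": 0, "ry": 0, "rz": 0, "grip": 1}]'

```text
time: 13.85
tcp_pos: [568.4, 94.3, 48.3]
tcp_rot: [0.109, 3.138, -0.001]
force: [2.1, 5.1, -5.0]
finger_gap: 13.0
grasp_force: 58.9
```

Emit:
send_rows --moves '[{"tx": -0.01, "ty": 0.0007, "tz": 0, "rx": 0, "ry": 0, "rz": 0, "grip": 1}, {"tx": -0.01, "ty": 0.0007, "tz": 0, "rx": 0, "ry": 0, "rz": 0, "grip": 1}]'

```text
time: 14.1
tcp_pos: [548.7, 95.7, 48.2]
tcp_rot: [0.11, 3.136, -0.0]
force: [3.7, -1.0, 4.0]
finger_gap: 12.7
grasp_force: 62.4
```

Emit:
send_rows --moves '[{"tx": -0.012, "ty": 0.0008, "tz": 0, "rx": 0, "ry": 0, "rz": 0, "grip": 1}, {"tx": -0.012, "ty": 0.0008, "tz": 0, "rx": 0, "ry": 0, "rz": 0, "grip": 1}, {"tx": -0.012, "ty": 0.0008, "tz": 0, "rx": 0, "ry": 0, "rz": 0, "grip": 1}, {"tx": -0.012, "ty": 0.0008, "tz": 0, "rx": 0, "ry": 0, "rz": 0, "grip": 1}, {"tx": -0.012, "ty": 0.0008, "tz": 0, "rx": 0, "ry": 0, "rz": 0, "grip": 1}, {"tx": -0.012, "ty": 0.0008, "tz": 0, "rx": 0, "ry": 0, "rz": 0, "grip": 1}, {"tx": 0, "ty": 0, "tz": 0, "rx": 0, "ry": 0, "rz": 0, "grip": 1}]'

```text
time: 14.98
tcp_pos: [472.8, 100.9, 47.0]
tcp_rot: [-0.109, -3.135, 0.0]
force: [-3.0, 0.4, 11.0]
finger_gap: 12.7
grasp_force: 63.4
```

Emit:
send_rows --moves '[{"tx": 0, "ty": 0, "tz": 0.02, "rx": 0, "ry": 0, "rz": 0, "grip": 1}, {"tx": 0, "ty": 0, "tz": 0.04, "rx": 0, "ry": 0, "rz": 0, "grip": 1}, {"tx": 0, "ty": 0, "tz": 0.04, "rx": 0, "ry": 0, "rz": 0, "grip": 1}, {"tx": 0, "ty": 0, "tz": 0, "rx": 0, "ry": 0, "rz": 0, "grip": 1}]'

```text
time: 15.48
tcp_pos: [474.9, 100.9, 147.9]
tcp_rot: [-0.109, -3.139, 0.0]
force: [0.5, 0.2, -4.4]
finger_gap: 13.1
grasp_force: 61.4
```

Run:
```python
from h import *
st(); c,im=shot('wrist','w8')
```

```text
t 15.47 tcp [474.9 100.9 147.9] yaw_y 86.02 tilt [-0.001  0.    -1.   ] F [ 0.5  0.2 -4.4] gap 13.1 gf 61.4 q6 -1.52
```

View pics/w8.png

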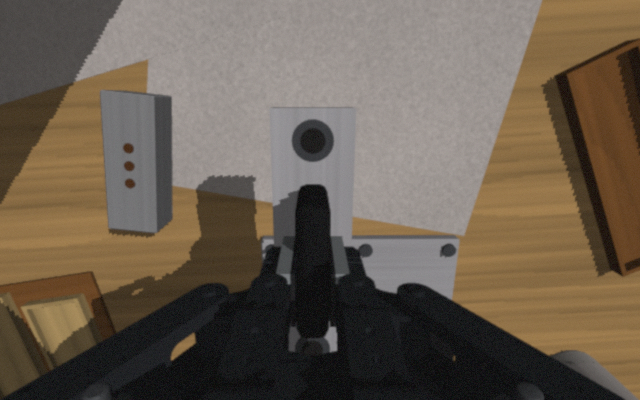

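Run:
```python
from h import *
c=cam('wrist'); o=arm.observe()['tcp_pos']
z=o[2]-48.3+32
for p in((272.5,107.5),(355,107.5),(313,107.5)): print((onz(c,*p,z)-o).round(1))
```

```text
[-66.9 -14.7 -16.3]
[-64.3  23.4 -16.3]
[-65.6   4.  -16.3]
```

Emit:
send_rows --moves '[{"tx": -0.002, "ty": 0.036, "tz": 0, "rx": 0, "ry": 0, "rz": 3.8, "grip": 1}, {"tx": -0.002, "ty": 0.037, "tz": 0, "rx": 0, "ry": 0, "rz": 3.8, "grip": 1}, {"tx": -0.002, "ty": 0.037, "tz": 0, "rx": 0, "ry": 0, "rz": 3.8, "grip": 1}, {"tx": -0.002, "ty": 0.037, "tz": 0, "rx": 0, "ry": 0, "rz": 3.8, "grip": 1}, {"tx": -0.002, "ty": 0.037, "tz": 0, "rx": 0, "ry": 0, "rz": 3.8, "grip": 1}, {"tx": -0.002, "ty": 0.037, "tz": 0, "rx": 0, "ry": 0, "rz": 3.8, "grip": 1}, {"tx": -0.003, "ty": 0.036, "tz": -0.02, "rx": 0, "ry": 0, "rz": 4, "grip": 1}, {"tx": 0, "ty": 0, "tz": -0.03, "rx": 0, "ry": 0, "rz": 0, "grip": 1}, {"tx": 0, "ty": 0, "tz": -0.025, "rx": 0, "ry": 0, "rz": 0, "grip": 1}, {"tx": 0, "ty": 0, "tz": 0, "rx": 0, "ry": 0, "rz": 0, "grip": 1}, {"tx": 0, "ty": 0, "tz": 0, "rx": 0, "ry": 0, "rz": 0, "grip": 1}]'

```text
time: 16.9
tcp_pos: [460.0, 357.1, 71.3]
tcp_rot: [0.62, -3.077, 0.001]
force: [0.3, -0.2, -3.4]
finger_gap: 12.6
grasp_force: 61.3
```

Run:
```python
from h import *
st(); c,im=shot('wrist','w9')
# project expected inner tray corners and save overlay crop
e=np.radians(22.8); u=np.array([np.cos(e),np.sin(e)]); n=np.array([-u[1],u[0]])
for cx,col in(((481.5,368.2),(0,255,0)),):
    for a,b in((-99,-29),(-99,29),(99,29),(99,-29)):
        p=proj(c,[*(np.array(cx)+a*u+b*n),14]); print(p.round())
        cv2.circle(im,tuple(int(x) for x in p),3,col,-1)
cv2.imwrite('pics/w9.png',im[:,:,::-1])
```

```text
t 16.9 tcp [460.  357.1  71.3] yaw_y 112.79 tilt [-0.003 -0.001 -1.   ] F [ 0.3 -0.2 -3.4] gap 12.6 gf 61.3 q6 -1.5
[266.  90.]
[368.  90.]
[355. 371.]
[276. 372.]
```

View pics/w9.png

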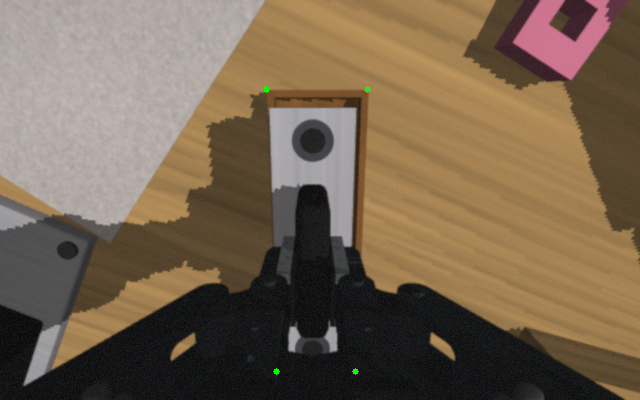

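Emit:
send_rows --moves '[{"tx": -0.001, "ty": 0.002, "tz": -0.01, "rx": 0, "ry": 0, "rz": 0, "grip": 1}, {"tx": 0, "ty": 0, "tz": -0.01, "rx": 0, "ry": 0, "rz": 0, "grip": 1}, {"tx": 0, "ty": 0, "tz": -0.008, "rx": 0, "ry": 0, "rz": 0, "grip": 1}, {"tx": 0, "ty": 0, "tz": 0, "rx": 0, "ry": 0, "rz": 0, "grip": 1}]'

```text
time: 17.45
tcp_pos: [459.1, 359.3, 43.3]
tcp_rot: [0.62, -3.078, 0.001]
force: [-0.3, -0.9, -4.5]
finger_gap: 12.8
grasp_force: 61.4
```

Emit:
send_rows --moves '[{"tx": 0, "ty": 0, "tz": -0.002, "rx": 0, "ry": 0, "rz": 0, "grip": 1}, {"tx": 0, "ty": 0, "tz": 0, "rx": 0, "ry": 0, "rz": 0, "grip": 1}]'

```text
time: 17.7
tcp_pos: [460.0, 359.7, 42.4]
tcp_rot: [-0.621, 3.079, 0.0]
force: [0.2, 1.2, -4.0]
finger_gap: 13.1
grasp_force: 61.4
```

Emit:
send_rows --moves '[{"tx": 0, "ty": 0, "tz": -0.002, "rx": 0, "ry": 0, "rz": 0, "grip": 1}, {"tx": 0, "ty": 0, "tz": 0, "rx": 0, "ry": 0, "rz": 0, "grip": 1}]'

```text
time: 17.95
tcp_pos: [460.2, 359.8, 40.7]
tcp_rot: [-0.621, 3.079, 0.0]
force: [-0.5, 0.1, -1.3]
finger_gap: 12.9
grasp_force: 61.8
```

Emit:
send_rows --moves '[{"tx": 0, "ty": 0, "tz": -0.0005, "rx": 0, "ry": 0, "rz": 0, "grip": -1}, {"tx": 0, "ty": 0, "tz": 0, "rx": 0, "ry": 0, "rz": 0, "grip": -1}, {"tx": 0, "ty": 0, "tz": 0, "rx": 0, "ry": 0, "rz": 0, "grip": -1}, {"tx": 0, "ty": 0, "tz": 0, "rx": 0, "ry": 0, "rz": 0, "grip": -1}, {"tx": 0, "ty": 0, "tz": 0.04, "rx": 0, "ry": 0, "rz": 0, "grip": -1}, {"tx": 0, "ty": 0, "tz": 0.05, "rx": 0, "ry": 0, "rz": 0, "grip": -1}, {"tx": 0, "ty": 0, "tz": 0.06, "rx": 0, "ry": 0, "rz": 0, "grip": -1}, {"tx": 0, "ty": 0, "tz": 0.03, "rx": 0, "ry": 0, "rz": 0, "grip": -1}, {"tx": 0, "ty": 0, "tz": 0, "rx": 0, "ry": 0, "rz": 0, "grip": -1}]'

```text
time: 19.08
tcp_pos: [461.3, 360.5, 223.2]
tcp_rot: [-0.62, 3.073, 0.003]
force: [0.3, -0.2, -0.5]
finger_gap: 85.4
grasp_force: 0.0
```

Run:
```python
from h import *
st(); c,im=shot('wrist','w10')
for z,w in((14,'tray'),(24,'bar')):
    h=cv2.cvtColor(im,cv2.COLOR_RGB2HSV)
    m=((h[:,:,0]<17)&(h[:,:,1]>138)&(h[:,:,2]<140)&(h[:,:,2]>45)) if w=='tray' else (h[:,:,1]<40)
    m=m.astype(np.uint8); m[260:]=0
    m=cv2.morphologyEx(cv2.morphologyEx(m,cv2.MORPH_CLOSE,np.ones((3,3))),cv2.MORPH_OPEN,np.ones((3,3)))
    k,l,s,ce=cv2.connectedComponentsWithStats(m)
    for i in range(1,k):
        if s[i,4]>500 and abs(ce[i][0]-320)<80: 
            cs=cv2.findContours((l==i).astype(np.uint8),0,2)[0]; q=max(cs,key=len)[:,0]
            print(w,s[i],ce[i].round(),cv2.minAreaRect(np.array([onz(c,*p,z)[:2] for p in q],np.float32)))
```

```text
t 19.07 tcp [461.3 360.5 223.2] yaw_y 112.8 tilt [ 0.006  0.003 -1.   ] F [ 0.3 -0.2 -0.5] gap 85.4 gf 0.0 q6 -1.5
tray [ 284   88   58  172 2323] [316. 153.] ((477.2578125, 366.99005126953125), (189.66513061523438, 58.492576599121094), 22.833904266357422)
bar [ 292   99   42  161 6214] [312. 176.] ((479.90789794921875, 367.4106750488281), (173.97061157226562, 41.68449783325195), 22.81743621826172)
```

Emit:
send_rows --moves '[{"tx": 0.0165, "ty": -0.023, "tz": 0, "rx": 0, "ry": 0, "rz": -10, "grip": -1}, {"tx": 0.0165, "ty": -0.023, "tz": 0, "rx": 0, "ry": 0, "rz": -10, "grip": -1}, {"tx": 0.0165, "ty": -0.023, "tz": 0, "rx": 0, "ry": 0, "rz": -10, "grip": -1}, {"tx": 0.0165, "ty": -0.023, "tz": 0, "rx": 0, "ry": 0, "rz": -10, "grip": -1}, {"tx": 0.0165, "ty": -0.023, "tz": 0, "rx": 0, "ry": 0, "rz": -10, "grip": -1}, {"tx": 0.0165, "ty": -0.023, "tz": 0, "rx": 0, "ry": 0, "rz": -10, "grip": -1}, {"tx": 0.0165, "ty": -0.023, "tz": 0, "rx": 0, "ry": 0, "rz": -10, "grip": -1}, {"tx": 0.0165, "ty": -0.023, "tz": 0, "rx": 0, "ry": 0, "rz": -10, "grip": -1}, {"tx": 0.0165, "ty": -0.023, "tz": 0, "rx": 0, "ry": 0, "rz": -10, "grip": -1}, {"tx": 0.0165, "ty": -0.023, "tz": 0, "rx": 0, "ry": 0, "rz": -10, "grip": -1}, {"tx": 0.0165, "ty": -0.023, "tz": 0, "rx": 0, "ry": 0, "rz": -10, "grip": -1}, {"tx": 0.014, "ty": -0.02, "tz": 0, "rx": 0, "ry": 0, "rz": -10, "grip": -1}]'

```text
time: 20.62
tcp_pos: [654.8, 85.7, 217.0]
tcp_rot: [-2.361, -2.068, 0.005]
force: [0.2, -0.2, 0.6]
finger_gap: 85.4
grasp_force: 0.0
```

Emit:
send_rows --moves '[{"tx": 0, "ty": 0, "tz": 0, "rx": 0, "ry": 0, "rz": 0, "grip": -1}, {"tx": 0, "ty": 0, "tz": 0, "rx": 0, "ry": 0, "rz": 0, "grip": -1}]'

```text
time: 20.88
tcp_pos: [654.3, 87.2, 218.2]
tcp_rot: [-2.352, -2.079, 0.003]
force: [-0.3, -0.4, -0.2]
finger_gap: 85.2
grasp_force: 0.0
```

Run:
```python
from h import *
st(); c,im=shot('wrist','w11'); b=im.max(2)
print(proj(c,[656,87,110]))
m=(b<45).astype(np.uint8)
n,l,s,ce=cv2.connectedComponentsWithStats(m)
for i in range(1,n):
    if s[i,4]>300: 
        f=cv2.fitLine(np.argwhere(l==i)[:,::-1].astype(np.float32),2,0,.01,.01)[:2].ravel(); a=onz(c,*(ce[i]-20*f),110); d=onz(c,*(ce[i]+20*f),110)-a
        print(s[i],ce[i].round(1),onz(c,*ce[i],110).round(1),np.degrees(np.arctan2(d[1],d[0])))
```

```text
t 20.88 tcp [654.3  87.2 218.2] yaw_y -7.06 tilt [-0.003  0.001 -1.   ] F [-0.3 -0.4 -0.2] gap 85.2 gf 0.0 q6 0.09
[314.79540764 189.85734619]
[563   0  19  89 806] [573.1  43.5] [845.4 169.4 110. ] 89.6912869193515
[ 240   30   94   78 4583] [288.2  68.5] [648.1 177.4 110. ] -6.118896117945853
[268  54  25  32 665] [279.5  69.4] [641.9 177.6 110. ] -91.66908539211637
[    0   121   640   279 50183] [332.7 343.7] [654.7 -57.2 110. ] -1.967815374755808
[ 308  154   19   69 1117] [316.7 187.9] [657.7  88.4 110. ] 82.84127721675142
```

Emit:
send_rows --moves '[{"tx": 0.002, "ty": 0, "tz": -0.04, "rx": 0, "ry": 0, "rz": 0, "grip": -1}, {"tx": 0, "ty": 0, "tz": -0.04, "rx": 0, "ry": 0, "rz": 0, "grip": -1}, {"tx": 0, "ty": 0, "tz": -0.035, "rx": 0, "ry": 0, "rz": 0, "grip": -1}, {"tx": 0, "ty": 0, "tz": -0.017, "rx": 0, "ry": 0, "rz": 0, "grip": -1}, {"tx": 0, "ty": 0, "tz": 0, "rx": 0, "ry": 0, "rz": 0, "grip": 1}, {"tx": 0, "ty": 0, "tz": 0, "rx": 0, "ry": 0, "rz": 0, "grip": 1}, {"tx": 0, "ty": 0, "tz": 0, "rx": 0, "ry": 0, "rz": 0, "grip": 1}, {"tx": 0, "ty": 0, "tz": 0, "rx": 0, "ry": 0, "rz": 0, "grip": 1}]'

```text
time: 21.92
tcp_pos: [657.5, 86.7, 89.1]
tcp_rot: [2.356, 2.077, 0.001]
force: [-11.2, -0.0, 27.1]
finger_gap: 12.9
grasp_force: 58.1
```

Emit:
send_rows --moves '[{"tx": 0, "ty": 0, "tz": 0.003, "rx": 0, "ry": 0, "rz": 0, "grip": 1}, {"tx": 0, "ty": 0, "tz": 0.003, "rx": 0, "ry": 0, "rz": 0, "grip": 1}, {"tx": 0, "ty": 0, "tz": 0, "rx": 0, "ry": 0, "rz": 0, "grip": 1}]'

```text
time: 22.3
tcp_pos: [657.1, 86.7, 92.8]
tcp_rot: [-2.356, -2.077, 0.001]
force: [4.0, 0.6, -13.6]
finger_gap: 12.7
grasp_force: 58.5
```

Emit:
send_rows --moves '[{"tx": 0, "ty": 0, "tz": 0.0015, "rx": 0, "ry": 0, "rz": 0, "grip": 1}, {"tx": 0, "ty": 0, "tz": 0, "rx": 0, "ry": 0, "rz": -9.6, "grip": 1}, {"tx": 0, "ty": 0, "tz": 0, "rx": 0, "ry": 0, "rz": -9.6, "grip": 1}, {"tx": 0, "ty": 0, "tz": 0, "rx": 0, "ry": 0, "rz": -9.6, "grip": 1}, {"tx": 0, "ty": 0, "tz": 0, "rx": 0, "ry": 0, "rz": -9.6, "grip": 1}, {"tx": 0, "ty": 0, "tz": 0, "rx": 0, "ry": 0, "rz": -9.6, "grip": 1}, {"tx": 0, "ty": 0, "tz": 0, "rx": 0, "ry": 0, "rz": -9.6, "grip": 1}, {"tx": 0, "ty": 0, "tz": 0, "rx": 0, "ry": 0, "rz": -9.6, "grip": 1}, {"tx": 0, "ty": 0, "tz": 0, "rx": 0, "ry": 0, "rz": -9.6, "grip": 1}, {"tx": 0, "ty": 0, "tz": 0, "rx": 0, "ry": 0, "rz": -9.8, "grip": 1}, {"tx": 0, "ty": 0, "tz": 0, "rx": 0, "ry": 0, "rz": 0, "grip": 1}]'

```text
time: 23.68
tcp_pos: [657.1, 86.4, 94.9]
tcp_rot: [3.139, -0.102, -0.001]
force: [3.6, 0.2, -13.3]
finger_gap: 12.3
grasp_force: 58.5
```

```bash
python3 -c "
from h import *
st()"
```

```text
t 23.68 tcp [657.1  86.4  94.9] yaw_y -93.71 tilt [-0.001 -0.    -1.   ] F [  3.6   0.2 -13.3] gap 12.3 gf 58.5 q6 1.6
```

Emit:
send_rows --moves '[{"tx": 0, "ty": 0, "tz": -0.006, "rx": 0, "ry": 0, "rz": 0, "grip": 1}, {"tx": 0, "ty": 0, "tz": -0.006, "rx": 0, "ry": 0, "rz": 0, "grip": 1}, {"tx": 0, "ty": 0, "tz": -0.006, "rx": 0, "ry": 0, "rz": 0, "grip": 1}, {"tx": 0, "ty": 0, "tz": 0, "rx": 0, "ry": 0, "rz": 0, "grip": 1}]'

```text
time: 24.18
tcp_pos: [657.1, 86.5, 77.0]
tcp_rot: [3.14, -0.104, -0.001]
force: [1.1, -2.1, -8.0]
finger_gap: 12.8
grasp_force: 59.2
```

Emit:
send_rows --moves '[{"tx": 0, "ty": 0, "tz": 0, "rx": 0, "ry": 0, "rz": 0, "grip": -1}, {"tx": 0, "ty": 0, "tz": 0, "rx": 0, "ry": 0, "rz": 0, "grip": -1}, {"tx": 0, "ty": 0, "tz": 0, "rx": 0, "ry": 0, "rz": 0, "grip": -1}, {"tx": 0, "ty": 0, "tz": 0.04, "rx": 0, "ry": 0, "rz": 0, "grip": -1}, {"tx": 0, "ty": 0, "tz": 0.05, "rx": 0, "ry": 0, "rz": 0, "grip": -1}, {"tx": 0, "ty": 0, "tz": 0.06, "rx": 0, "ry": 0, "rz": 0, "grip": -1}, {"tx": 0, "ty": 0, "tz": 0.04, "rx": 0, "ry": 0, "rz": 0, "grip": -1}, {"tx": 0, "ty": 0, "tz": 0, "rx": 0, "ry": 0, "rz": 0, "grip": -1}]'

```text
time: 25.18
tcp_pos: [659.3, 86.8, 273.0]
tcp_rot: [-3.14, 0.104, -0.015]
force: [-0.7, -0.2, 0.1]
finger_gap: 85.5
grasp_force: 0.0
```

Run:
```python
from h import *
st(); c,im=shot('wrist','w12'); b=im.max(2)
print(proj(c,[656.4,87,96]),proj(c,[656.4,87,110]))
m=(b<45).astype(np.uint8)
n,l,s,ce=cv2.connectedComponentsWithStats(m)
for i in range(1,n):
    if s[i,4]>300: print(s[i],ce[i].round(1),onz(c,*ce[i],96).round(1))
# top view for blocks: bare grey in sunlight/shadow
c,im=shot('top','top2')
```

```text
t 25.18 tcp [659.3  86.8 273. ] yaw_y -93.79 tilt [ 0.01 -0.   -1.  ] F [-0.7 -0.2  0.1] gap 85.5 gf 0.0 q6 1.6
[311.6131712  176.34528882] [311.56351428 179.63701397]
[508   0  44  49 566] [522.9  29.4] [ 775.5 -105.9   96. ]
[ 201  145   61   71 2809] [232.8 178.6] [659.2 164.4  96. ]
[306 147  15  54 689] [313.1 172.5] [660.1  85.3  96. ]
[    0   230   640   170 46771] [310.2 352.3] [450.4 102.3  96. ]
```

Emit:
send_rows --moves '[{"tx": -0.012, "ty": -0.038, "tz": 0.004, "rx": 0, "ry": 0, "rz": 0, "grip": -1}, {"tx": -0.012, "ty": -0.038, "tz": 0.004, "rx": 0, "ry": 0, "rz": 0, "grip": -1}, {"tx": -0.012, "ty": -0.038, "tz": 0.004, "rx": 0, "ry": 0, "rz": 0, "grip": -1}, {"tx": -0.012, "ty": -0.038, "tz": 0.004, "rx": 0, "ry": 0, "rz": 0, "grip": -1}, {"tx": -0.012, "ty": -0.038, "tz": 0.004, "rx": 0, "ry": 0, "rz": 0, "grip": -1}, {"tx": -0.012, "ty": -0.038, "tz": 0.004, "rx": 0, "ry": 0, "rz": 2, "grip": -1}, {"tx": -0.012, "ty": -0.038, "tz": 0.004, "rx": 0, "ry": 0, "rz": 3, "grip": -1}, {"tx": -0.01, "ty": -0.038, "tz": 0, "rx": 0, "ry": 0, "rz": 4, "grip": -1}, {"tx": 0, "ty": 0, "tz": 0, "rx": 0, "ry": 0, "rz": 0, "grip": -1}, {"tx": 0, "ty": 0, "tz": 0, "rx": 0, "ry": 0, "rz": 0, "grip": -1}]'

```text
time: 26.52
tcp_pos: [562.9, -216.7, 293.8]
tcp_rot: [-3.136, -0.141, 0.003]
force: [0.2, 0.1, -0.3]
finger_gap: 85.6
grasp_force: 0.0
```

Run:
```python
from h import *
import pickle
st(); c,im=shot('wrist','w13'); pickle.dump(c,open('c13.pkl','wb'))
t=cv2.imread('pics/top2.png')
o=np.zeros((600,640,3),np.uint8); o[:400]=im[:,:,::-1]; o[400:]=cv2.resize(t[90:330,90:560],(640,327),interpolation=cv2.INTER_AREA)[100:300]
o[260:400]=cv2.resize(t[255:395,90:410],(640,280))[0:140]
cv2.imwrite('pics/z13.png',o)
```

```text
t 26.52 tcp [ 562.9 -216.7  293.8] yaw_y -84.86 tilt [-0.002  0.002 -1.   ] F [ 0.2  0.1 -0.3] gap 85.6 gf 0.0 q6 0.93
```

View pics/z13.png

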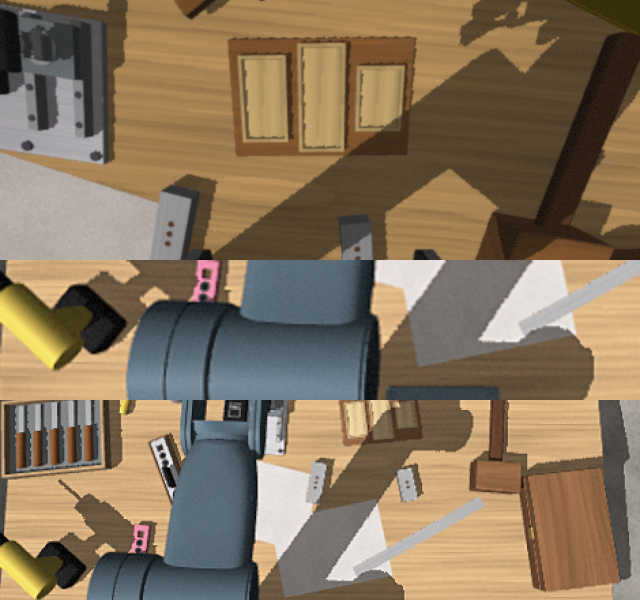

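```bash
cat > m.py <<'E'
from h import *
def rects(c,im,lo,hi,z,roi,amin=800,k=3):
    h=cv2.cvtColor(im,cv2.COLOR_RGB2HSV); m=cv2.inRange(h,np.array(lo),np.array(hi))
    r=np.zeros_like(m); r[roi[1]:roi[3],roi[0]:roi[2]]=1; m=m*r
    m=cv2.morphologyEx(cv2.morphologyEx(m,cv2.MORPH_OPEN,np.ones((k,k))),cv2.MORPH_CLOSE,np.ones((k,k)))
    n,l,s,ce=cv2.connectedComponentsWithStats(m); out=[]
    for i in range(1,n):
        if s[i,4]<amin: continue
        q=max(cv2.findContours((l==i).astype(np.uint8),0,2)[0],key=len)[:,0]
        R=cv2.minAreaRect(np.array([onz(c,*p,z)[:2] for p in q],np.float32))
        print(s[i],'c',np.round(R[0],1),'size',np.round(R[1],1),'ang',round(R[2],2)); out.append((R,l==i))
    return out
E
python3 - <<'E'
from m import *
import pickle
c=pickle.load(open('c13.pkl','rb')); im=cv2.imread('pics/w13.png')[:,:,::-1].copy()
h=cv2.cvtColor(im,cv2.COLOR_RGB2HSV)
for p in [(260,100),(320,80),(380,90),(335,148),(395,125),(233,100),(300,153),(200,100),(240,57),(349,50),(410,60),(410,145)]: print(p,h[p[1],p[0]])
print('lit ply'); rects(c,im,(15,0,150),(30,118,255),15,(225,35,420,160))
print('board+'); rects(c,im,(5,135,40),(15,255,140),10,(215,25,430,165))
for s,z in(((235,55),10),((415,37),10),((407,154),10),((237,156),10),((229,38),10)): print(onz(c,*s,z).round(1))
E
```

```text
(260, 100) [ 20 114 175]
(320, 80) [ 20 116 172]
(380, 90) [ 20 114 185]
(335, 148) [ 20 116 145]
(395, 125) [ 21 118  84]
(233, 100) [ 14 166 129]
(300, 153) [ 14 163 125]
(200, 100) [ 17 128 161]
(240, 57) [ 19 113 172]
(349, 50) [ 14 158  84]
(410, 60) [ 14 168 111]
(410, 145) [ 18 126  87]
lit ply
[ 298   43   47  107 4239] c [ 631.  -221.3] size [123.4  54.8] ang 5.79
[ 238   55   50   87 3335] c [ 623.2 -151.5] size [100.3  55.1] ang 5.84
[ 355   66   49   65 2616] c [ 636.8 -290.9] size [74.5 55.9] ang 5.15
board+
[ 228   38  187  118 6270] c [ 630.1 -221.3] size [137.6 218.5] ang 5.63
[ 671.  -115.1   10. ]
[ 709.4 -323.7   10. ]
[ 572.7 -337.7   10. ]
[ 550.3 -120.7   10. ]
[ 688.9 -107.6   10. ]
```

Emit:
send_rows --moves '[{"tx": -0.04, "ty": 0.014, "tz": 0, "rx": 0, "ry": 0, "rz": 0, "grip": -1}, {"tx": -0.04, "ty": 0.014, "tz": 0, "rx": 0, "ry": 0, "rz": 0, "grip": -1}, {"tx": -0.04, "ty": 0.014, "tz": 0, "rx": 0, "ry": 0, "rz": 0, "grip": -1}, {"tx": -0.04, "ty": 0.014, "tz": 0, "rx": 0, "ry": 0, "rz": 0, "grip": -1}, {"tx": 0, "ty": 0, "tz": 0, "rx": 0, "ry": 0, "rz": 0, "grip": -1}, {"tx": 0, "ty": 0, "tz": 0, "rx": 0, "ry": 0, "rz": 0, "grip": -1}]'

```text
time: 27.32
tcp_pos: [404.1, -160.9, 295.6]
tcp_rot: [3.138, 0.144, 0.002]
force: [0.7, 0.4, 0.5]
finger_gap: 85.3
grasp_force: 0.0
```

Run:
```python
from m import *
st(); c,im=shot('wrist','w14')
h=cv2.cvtColor(im,cv2.COLOR_RGB2HSV)
for P in([455,-45,34],[446,-285,34]):
    u,v=proj(c,P).astype(int); print(u,v,[h[v+d,u].tolist() for d in(-40,-20,0,20)], [h[v,u+d].tolist() for d in(-40,-20,20,40)])
    roi=(max(u-70,0),max(v-90,0),u+70,v+90)
    for lo,hi in(((0,0,150),(180,40,200)),((0,0,60),(180,60,235))): rects(c,im,lo,hi,34,roi,400)
    cr=h[max(v-60,0):v+60:8,max(u-40,0):u+41:8]
    for r in cr: print(' '.join('%3d/%3d'%(a[1],a[2]) for a in r))
```

```text
t 27.32 tcp [ 404.1 -160.9  295.6] yaw_y -84.75 tilt [ 0.001 -0.001 -1.   ] F [0.7 0.4 0.5] gap 85.3 gf 0.0 q6 0.84
216 104 [[0, 0, 122], [105, 4, 129], [5, 28, 108], [135, 4, 134]] [[14, 16, 172], [7, 14, 168], [150, 6, 46], [17, 127, 153]]
[ 146   68   94  126 6618] c [411.2 -17.9] size [113.6 149.4] ang 87.42
[  146    61   140   133 11547] c [424.4 -38.1] size [155.  175.6] ang 5.29
128/167 127/169 131/165 128/169 131/164 126/162 129/156 128/155 122/152 125/155 131/152
132/159 128/157 128/158 128/161 128/161 128/158 128/160 122/ 86 132/110 131/164 123/166
124/163 127/162 132/159 127/157  83/123 133/144 128/ 78 128/ 78 129/ 77 124/ 84 129/ 83
130/161 127/162 131/161 124/163   4/130  10/133   6/134   2/111 119/ 75 122/ 86 125/ 88
114/154 126/150 127/149 123/155   2/131   4/131   4/132   4/135  23/ 44 123/ 77 131/ 80
 18/171  17/176  30/168  94/144   4/135   4/129   4/133   4/131   7/ 36 124/ 80 118/ 78
 16/172  18/172  21/173   4/137   4/133   2/132   2/134   6/133  42/ 54 119/ 75 124/ 82
 17/166  17/167  16/171   6/132   4/129 165/ 82   2/135   7/117 132/ 77 121/ 84 127/155
 18/17
[... 1492 characters left out ...]
/ 82 120/ 85 124/ 84  11/ 48  18/ 70  11/ 71   7/ 75  15/ 69 117/ 83 116/ 79 119/ 79
132/ 79 128/ 80 123/ 83  15/ 50   4/ 70   4/ 66  15/ 68   0/ 68 116/ 79 134/ 84 129/ 73
117/ 85 120/ 85 132/ 77  10/ 49   8/ 64 116/ 44   7/ 71  21/ 72 120/ 83 131/161 130/112
129/ 77 124/ 80 121/ 84  11/ 46  12/ 66   4/ 67   4/ 68   4/127 114/ 83 128/164 123/160
120/ 81 116/ 86 112/ 84   0/ 43   4/ 70   3/101   4/131   2/126 127/153 127/157 129/158
121/ 80 120/ 83 127/156   3/ 77   6/129   6/129   4/132   2/128 132/158 132/158 133/157
122/152 127/151 129/156 128/157 126/154 127/150 127/148 127/147 129/144 128/146 124/146
126/156 125/153 122/152 127/149 129/144 125/151 127/151 123/153 125/151 131/156 131/152
```

Run:
```python
from m import *
c=cam('wrist'); im=cv2.imread('pics/w14.png')[:,:,::-1].copy()
for n,P,lo,hi in(('L',[455,-45,34],100,148),('M',[446,-285,34],58,145)):
    u,v=proj(c,P).astype(int); print(n)
    rects(c,im,(0,0,lo),(180,30,hi),34,(u-60,max(v-80,0),u+50,v+90),400)
```

```text
L
[ 190   61   49  100 3037] c [445.9 -40.7] size [ 38.9 109.1] ang 79.85
M
[ 400  100   36   73 2237] c [ 439.8 -285.1] size [84.1 42.7] ang 10.33
```

Emit:
send_rows --moves '[{"tx": 0.01, "ty": 0.03, "tz": -0.02, "rx": 0, "ry": 0, "rz": -4, "grip": -1}, {"tx": 0.01, "ty": 0.03, "tz": -0.04, "rx": 0, "ry": 0, "rz": -4, "grip": -1}, {"tx": 0.01, "ty": 0.03, "tz": -0.05, "rx": 0, "ry": 0, "rz": -4, "grip": -1}, {"tx": 0.01, "ty": 0.029, "tz": -0.05, "rx": 0, "ry": 0, "rz": -3.4, "grip": -1}, {"tx": 0, "ty": 0, "tz": -0.03, "rx": 0, "ry": 0, "rz": 0, "grip": -1}, {"tx": 0, "ty": 0, "tz": 0, "rx": 0, "ry": 0, "rz": 0, "grip": -1}, {"tx": 0, "ty": 0, "tz": 0, "rx": 0, "ry": 0, "rz": 0, "grip": -1}]'

```text
time: 28.25
tcp_pos: [444.6, -42.8, 106.1]
tcp_rot: [3.129, -0.279, 0.002]
force: [0.1, 0.5, -0.1]
finger_gap: 85.2
grasp_force: 0.0
```

Run:
```python
from m import *
st(); c,im=shot('wrist','w15')
u,v=proj(c,[446,-41,34]).astype(int); print(u,v)
rects(c,im,(0,0,95),(180,30,152),34,(u-80,max(v-230,0),u+80,v+20),400)
```

```text
t 28.25 tcp [444.6 -42.8 106.1] yaw_y -100.21 tilt [ 0.001 -0.    -1.   ] F [ 0.1  0.5 -0.1] gap 85.2 gf 0.0 q6 1.4
308 204
[ 277  123   62  101 5455] c [466.  -43.8] size [40.  67.5] ang 79.71
```

Emit:
send_rows --moves '[{"tx": 0, "ty": 0.001, "tz": -0.04, "rx": 0, "ry": 0, "rz": 0, "grip": -1}, {"tx": 0, "ty": 0, "tz": -0.035, "rx": 0, "ry": 0, "rz": 0, "grip": -1}, {"tx": 0, "ty": 0, "tz": -0.022, "rx": 0, "ry": 0, "rz": 0, "grip": -1}, {"tx": 0, "ty": 0, "tz": 0, "rx": 0, "ry": 0, "rz": 0, "grip": 1}, {"tx": 0, "ty": 0, "tz": 0, "rx": 0, "ry": 0, "rz": 0, "grip": 1}, {"tx": 0, "ty": 0, "tz": 0, "rx": 0, "ry": 0, "rz": 0, "grip": 1}, {"tx": 0, "ty": 0, "tz": 0, "rx": 0, "ry": 0, "rz": 0, "grip": 1}]'

```text
time: 29.18
tcp_pos: [444.9, -41.9, 10.1]
tcp_rot: [3.128, -0.28, 0.006]
force: [-0.3, 0.3, 5.0]
finger_gap: 38.8
grasp_force: 61.1
```

```bash
python3 -c "
from h import *
st()"
```

```text
t 29.18 tcp [444.9 -41.9  10.1] yaw_y -100.22 tilt [ 0.004 -0.001 -1.   ] F [-0.3  0.3  5. ] gap 38.8 gf 61.1 q6 1.4
```

Emit:
send_rows --moves '[{"tx": 0, "ty": 0, "tz": 0.04, "rx": 0, "ry": 0, "rz": 0, "grip": 1}, {"tx": 0, "ty": 0, "tz": 0.05, "rx": 0, "ry": 0, "rz": 0, "grip": 1}, {"tx": 0.03, "ty": -0.03, "tz": 0, "rx": 0, "ry": 0, "rz": 4, "grip": 1}, {"tx": 0.03, "ty": -0.03, "tz": 0, "rx": 0, "ry": 0, "rz": 4, "grip": 1}, {"tx": 0.03, "ty": -0.03, "tz": 0, "rx": 0, "ry": 0, "rz": 4, "grip": 1}, {"tx": 0.03, "ty": -0.03, "tz": 0, "rx": 0, "ry": 0, "rz": 4, "grip": 1}, {"tx": 0.03, "ty": -0.03, "tz": 0, "rx": 0, "ry": 0, "rz": 0, "grip": 1}, {"tx": 0.03, "ty": -0.03, "tz": 0, "rx": 0, "ry": 0, "rz": 0, "grip": 1}, {"tx": 0.006, "ty": -0.001, "tz": -0.03, "rx": 0, "ry": 0, "rz": 0, "grip": 1}, {"tx": 0, "ty": 0, "tz": 0, "rx": 0, "ry": 0, "rz": 0, "grip": 1}, {"tx": 0, "ty": 0, "tz": 0, "rx": 0, "ry": 0, "rz": 0, "grip": 1}]'

```text
time: 30.55
tcp_pos: [629.0, -221.9, 69.0]
tcp_rot: [-3.137, -0.159, 0.001]
force: [0.6, 1.1, -2.6]
finger_gap: 39.1
grasp_force: 62.2
```

```bash
cat > d.py <<'E'
from m import *
import sys
o=st(); c,im=shot('wrist',sys.argv[1]); p=o['tcp_pos']; zt=p[2]-10.1+34
h=cv2.cvtColor(im,cv2.COLOR_RGB2HSV)
R=cv2.Rodrigues(o['tcp_rot'])[0]; u=R[:2,0]; u=u*np.sign(u[0]); n=np.array([-u[1],u[0]])
def edge(m,z,name):
    ys,xs=np.nonzero(m)
    if len(xs)<50: print(name,'none'); return
    W=np.array([onz(c,x,y,z)[:2]-p[:2] for x,y in zip(xs,ys)]); a=W@u; b=W@n
    print(name,len(xs),'along',np.percentile(a,[.5,99.5]).round(1),'lat',np.percentile(b,[.5,99.5]).round(1))
m=((h[:,:,1]<35)&(h[:,:,2]>75)&(h[:,:,2]<215)).astype(np.uint8); m[225:]=0; m=cv2.morphologyEx(m,cv2.MORPH_OPEN,np.ones((3,3)))
k,l,s,ce=cv2.connectedComponentsWithStats(m)
for i in range(1,k):
    if s[i,4]>300: print(s[i]); edge(l==i,zt,'block')
b=cv2.inRange(h,np.array((16,70,50)),np.array((30,121,255))); b[225:]=0; b=cv2.morphologyEx(b,cv2.MORPH_OPEN,np.ones((3,3)))
k,l,s,ce=cv2.connectedComponentsWithStats(b)
for i in range(1,k):
    if s[i,4]>150: print(s[i]); edge(l==i,15,'ply')
E
python3 d.py w16
```

```text
t 30.55 tcp [ 629.  -221.9   69. ] yaw_y -84.18 tilt [-0.  0. -1.] F [ 0.6  1.1 -2.6] gap 39.1 gf 62.2 q6 0.96
[ 258  140  110   85 9078]
block 9078 along [24.1 56. ] lat [-20.4  18.5]
[ 262  108   99   29 2406]
ply 2406 along [50.2 64.3] lat [-27.8  27.8]
[ 142  129  105   96 9125]
ply 9125 along [-6.6 52.4] lat [41.2 98.2]
[ 376  151  101   74 6975]
ply 6975 along [-6.5 39.7] lat [-97.8 -40.7]
```

Emit:
send_rows --moves '[{"tx": 0, "ty": 0.001, "tz": -0.02, "rx": 0, "ry": 0, "rz": 0, "grip": 1}, {"tx": 0, "ty": 0, "tz": -0.015, "rx": 0, "ry": 0, "rz": 0, "grip": 1}, {"tx": 0, "ty": 0, "tz": -0.008, "rx": 0, "ry": 0, "rz": 0, "grip": 1}, {"tx": 0, "ty": 0, "tz": -0.004, "rx": 0, "ry": 0, "rz": 0, "grip": 1}, {"tx": 0, "ty": 0, "tz": 0, "rx": 0, "ry": 0, "rz": 0, "grip": 1}]'

```text
time: 31.22
tcp_pos: [629.4, -221.4, 21.3]
tcp_rot: [-3.138, -0.159, 0.0]
force: [-0.1, 0.1, -2.9]
finger_gap: 38.6
grasp_force: 62.3
```

Emit:
send_rows --moves '[{"tx": 0, "ty": 0, "tz": -0.002, "rx": 0, "ry": 0, "rz": 0, "grip": 1}, {"tx": 0, "ty": 0, "tz": 0, "rx": 0, "ry": 0, "rz": 0, "grip": 1}]'

```text
time: 31.48
tcp_pos: [629.9, -221.7, 20.2]
tcp_rot: [3.137, 0.159, 0.002]
force: [-1.2, 0.3, 0.6]
finger_gap: 39.0
grasp_force: 62.6
```

Emit:
send_rows --moves '[{"tx": 0, "ty": 0, "tz": 0, "rx": 0, "ry": 0, "rz": 0, "grip": -0.3}, {"tx": 0, "ty": 0, "tz": 0, "rx": 0, "ry": 0, "rz": 0, "grip": -0.3}, {"tx": 0, "ty": 0, "tz": 0, "rx": 0, "ry": 0, "rz": 0, "grip": -0.3}, {"tx": 0, "ty": 0, "tz": 0.03, "rx": 0, "ry": 0, "rz": 0, "grip": -0.3}, {"tx": 0, "ty": 0, "tz": 0.05, "rx": 0, "ry": 0, "rz": 0, "grip": -0.3}, {"tx": -0.03, "ty": 0, "tz": 0.06, "rx": 0, "ry": 0, "rz": 0, "grip": -1}, {"tx": -0.05, "ty": 0, "tz": 0.06, "rx": 0, "ry": 0, "rz": 0, "grip": -1}, {"tx": 0, "ty": 0, "tz": 0, "rx": 0, "ry": 0, "rz": 0, "grip": -1}, {"tx": 0, "ty": 0, "tz": 0, "rx": 0, "ry": 0, "rz": 0, "grip": -1}]'

```text
time: 32.6
tcp_pos: [561.3, -221.3, 203.2]
tcp_rot: [3.137, 0.158, 0.001]
force: [-0.8, 1.2, -0.8]
finger_gap: 85.7
grasp_force: 0.0
```

Run:
```python
from m import *
st(); c,im=shot('wrist','w17')
u,v=proj(c,[630,-222,44]).astype(int); print(u,v)
rects(c,im,(0,0,60),(180,35,215),44,(u-70,max(v-120,0),u+70,v+120),400)
rects(c,im,(15,70,50),(30,121,255),15,(u-150,max(v-120,0),u+150,v+80),400)
h=cv2.cvtColor(im,cv2.COLOR_RGB2HSV); print(h[v-20:v+21:10,u-40:u+41:8,1:].tolist())
```

```text
t 32.6 tcp [ 561.3 -221.3  203.2] yaw_y -84.23 tilt [ 0. -0. -1.] F [-0.8  1.2 -0.8] gap 85.7 gf 0.0 q6 0.91
320 99
[ 298   30   48  131 5798] c [ 630.7 -222.4] size [108.5  39.9] ang 5.38
[ 289   26   62  139 1800] c [ 630.1 -221.6] size [126.  56.] ang 5.82
[ 213   40   64  112 6602] c [ 623.7 -152.1] size [101.4  56.8] ang 5.65
[ 361   56   65   84 5008] c [ 637.  -290.8] size [75.9 58. ] ang 5.8
[[[159, 61], [150, 122], [94, 103], [7, 143], [4, 140], [157, 83], [5, 144], [2, 143], [24, 86], [151, 66], [181, 62]], [[151, 86], [156, 131], [96, 104], [4, 140], [4, 139], [0, 142], [5, 142], [0, 141], [45, 80], [155, 66], [149, 65]], [[141, 67], [159, 127], [106, 140], [5, 144], [4, 138], [159, 85], [5, 140], [5, 140], [52, 79], [150, 63], [143, 66]], [[147, 71], [156, 132], [106, 101], [4, 139], [2, 140], [4, 141], [2, 141], [2, 141], [80, 83], [143, 68], [141, 67]], [[168, 73], [159, 135], [109, 103], [7, 141], [2, 135], [70, 99], [9, 143], [5, 145], [89, 86], [160, 70], [119, 73]]]
```

Emit:
send_rows --moves '[{"tx": -0.04, "ty": -0.016, "tz": 0, "rx": 0, "ry": 0, "rz": 1.5, "grip": -1}, {"tx": -0.04, "ty": -0.016, "tz": 0, "rx": 0, "ry": 0, "rz": 1.5, "grip": -1}, {"tx": -0.04, "ty": -0.016, "tz": 0, "rx": 0, "ry": 0, "rz": 1.5, "grip": -1}, {"tx": -0.04, "ty": -0.015, "tz": 0, "rx": 0, "ry": 0, "rz": 0, "grip": -1}, {"tx": 0, "ty": 0, "tz": 0, "rx": 0, "ry": 0, "rz": 0, "grip": -1}, {"tx": 0, "ty": 0, "tz": 0, "rx": 0, "ry": 0, "rz": 0, "grip": -1}]'

```text
time: 33.4
tcp_pos: [401.9, -284.1, 202.1]
tcp_rot: [-3.127, -0.281, 0.001]
force: [0.3, -0.6, 1.0]
finger_gap: 85.6
grasp_force: 0.0
```

Run:
```python
from m import *
st(); c,im=shot('wrist','w18')
u,v=proj(c,[440,-285,34]).astype(int); print(u,v)
print('all');rects(c,im,(0,0,58),(180,30,215),34,(0,0,640,225),400)
h=cv2.cvtColor(im,cv2.COLOR_RGB2HSV)
for y in range(max(v-90,0),v+90,15): print(' '.join('%3d/%3d'%tuple(a[1:]) for a in h[y,u-60:u+61:10]))
```

```text
t 33.4 tcp [ 401.9 -284.1  202.1] yaw_y -79.73 tilt [-0.001  0.002 -1.   ] F [ 0.3 -0.6  1. ] gap 85.6 gf 0.0 q6 0.55
320 133
all
[    0    24   243   201 25057] c [406.1 -90.1] size [180.9 241.5] ang 10.36
[ 301   87   44   92 3802] c [ 440.  -287.2] size [82.9 39.3] ang 10.4
[ 411  196   95   29 1516] c [ 381.9 -434.6] size [26.4 90.8] ang 27.33
127/161 129/158 128/167 124/160 128/159 126/146 121/ 78 124/ 82 117/ 83 134/ 82 124/ 80 123/ 83 135/ 81
133/161 128/164 129/162 114/ 85 126/ 77 128/ 82 119/ 79 120/ 81 131/ 76 113/ 79 123/ 83 123/ 83 115/ 84
124/103 119/ 71 113/ 77 114/ 78 121/ 80 124/ 82 119/ 79 132/ 77 116/ 81 131/ 80 121/ 84 127/ 84 131/ 82
135/ 70 122/ 75 119/ 75 120/ 81  73/ 70   7/ 71  11/ 72   4/ 71   4/ 69 126/ 77 129/ 77 136/ 75 121/ 78
113/ 81 124/ 74 126/ 73 119/ 79  74/ 69   7/ 71   0/ 68  11/ 72   4/ 71 128/ 78 119/ 77 123/ 79 130/159
114/ 83 129/ 81 128/ 80 114/ 85  89/ 77   4/ 70   7/ 70   7/ 71   7/ 71 116/ 77 132/ 77 132/159 129/158
128/ 80 123/ 79 115/ 84 122/ 86 101/ 76   7/ 69   7/ 70   6/134   4/134 118/ 80 110/ 79 128/153 126/162
114/ 78 123/ 77 121/ 78 131/146 116/154   6/128   6/130   6/133   4/131 126/ 79 109/ 84 124/162 128/160
121/135 123/155 128/155 124/158 119/152   4/126   0/130   6/132   4/130 123/ 79 127/155 131/156 123/159
125/151 127/151 128/152 127/149 120/144  10/127   8/126   8/127   6/123 126/152 131/152 132/158 128/155
125/163 127/163 124/156 127/154 125/153 124/148 127/145 127/148 125/151 127/153 128/159 127/161 126/156
130/161 122/173 130/169 131/168 128/165 132/159 127/156 127/162 125/161 125/161 126/156 127/155 124/154
```

Emit:
send_rows --moves '[{"tx": 0.02, "ty": -0.002, "tz": -0.05, "rx": 0, "ry": 0, "rz": 0, "grip": -1}, {"tx": 0.017, "ty": -0.001, "tz": -0.05, "rx": 0, "ry": 0, "rz": 0, "grip": -1}, {"tx": 0, "ty": 0, "tz": -0.04, "rx": 0, "ry": 0, "rz": 0, "grip": -1}, {"tx": 0, "ty": 0, "tz": -0.035, "rx": 0, "ry": 0, "rz": 0, "grip": -1}, {"tx": 0, "ty": 0, "tz": -0.016, "rx": 0, "ry": 0, "rz": 0, "grip": -1}, {"tx": 0, "ty": 0, "tz": 0, "rx": 0, "ry": 0, "rz": 0, "grip": 1}, {"tx": 0, "ty": 0, "tz": 0, "rx": 0, "ry": 0, "rz": 0, "grip": 1}, {"tx": 0, "ty": 0, "tz": 0, "rx": 0, "ry": 0, "rz": 0, "grip": 1}, {"tx": 0, "ty": 0, "tz": 0, "rx": 0, "ry": 0, "rz": 0, "grip": 1}]'

```text
time: 34.58
tcp_pos: [439.4, -288.3, 13.9]
tcp_rot: [3.126, 0.281, 0.004]
force: [1.4, 0.2, 7.0]
finger_gap: 38.5
grasp_force: 62.8
```

```bash
python3 -c "
from h import *
st()"
```

```text
t 34.58 tcp [ 439.4 -288.3   13.9] yaw_y -79.71 tilt [ 0.003 -0.002 -1.   ] F [1.4 0.2 7. ] gap 38.5 gf 62.8 q6 0.6
```

Emit:
send_rows --moves '[{"tx": 0, "ty": 0, "tz": 0.04, "rx": 0, "ry": 0, "rz": 0, "grip": 1}, {"tx": 0, "ty": 0, "tz": 0.05, "rx": 0, "ry": 0, "rz": 0, "grip": 1}, {"tx": 0.03, "ty": 0.023, "tz": 0.01, "rx": 0, "ry": 0, "rz": -1.5, "grip": 1}, {"tx": 0.03, "ty": 0.023, "tz": 0, "rx": 0, "ry": 0, "rz": -1.5, "grip": 1}, {"tx": 0.03, "ty": 0.023, "tz": 0, "rx": 0, "ry": 0, "rz": -1.5, "grip": 1}, {"tx": 0.03, "ty": 0.023, "tz": 0, "rx": 0, "ry": 0, "rz": 0, "grip": 1}, {"tx": 0.03, "ty": 0.023, "tz": 0, "rx": 0, "ry": 0, "rz": 0, "grip": 1}, {"tx": 0.033, "ty": 0.022, "tz": 0, "rx": 0, "ry": 0, "rz": 0, "grip": 1}, {"tx": 0, "ty": 0, "tz": -0.03, "rx": 0, "ry": 0, "rz": 0, "grip": 1}, {"tx": 0, "ty": 0, "tz": 0, "rx": 0, "ry": 0, "rz": 0, "grip": 1}, {"tx": 0, "ty": 0, "tz": 0, "rx": 0, "ry": 0, "rz": 0, "grip": 1}]'

```text
time: 35.95
tcp_pos: [621.2, -150.7, 82.9]
tcp_rot: [3.137, 0.158, 0.0]
force: [0.0, -0.9, -1.8]
finger_gap: 38.5
grasp_force: 61.7
```

```bash
sed -i 's/-10.1+34/-13.5+34/' d.py; python3 d.py w19
```

```text
t 35.95 tcp [ 621.2 -150.7   82.9] yaw_y -84.24 tilt [ 0. -0. -1.] F [ 0.  -0.9 -1.8] gap 38.5 gf 61.7 q6 1.06
[   0   59   21  166 2409]
block 2409 along [22.6 82.4] lat [104.  120.1]
[ 408  128   80   97 6481]
block 6481 along [22.8 59.9] lat [-64.2 -38.3]
[ 261  173  103   52 5167]
block 5167 along [22.7 42.8] lat [-20.   18.4]
[ 374  106  101  119 3497]
ply 3497 along [-11.2  64.5] lat [-99.2 -42.1]
[ 269  126   90   34 2900]
ply 2900 along [33. 53.] lat [-29.2  26.1]
[ 476  146  104   79 7059]
ply 7059 along [-11.8  40.1] lat [-169.4 -110.8]
```

Emit:
send_rows --moves '[{"tx": 0.002, "ty": -0.0005, "tz": -0.025, "rx": 0, "ry": 0, "rz": 0, "grip": 1}, {"tx": 0, "ty": 0, "tz": -0.018, "rx": 0, "ry": 0, "rz": 0, "grip": 1}, {"tx": 0, "ty": 0, "tz": -0.009, "rx": 0, "ry": 0, "rz": 0, "grip": 1}, {"tx": 0, "ty": 0, "tz": -0.005, "rx": 0, "ry": 0, "rz": 0, "grip": 1}, {"tx": 0, "ty": 0, "tz": 0, "rx": 0, "ry": 0, "rz": 0, "grip": 1}]'

```text
time: 36.62
tcp_pos: [623.4, -150.9, 25.3]
tcp_rot: [-3.138, -0.159, 0.0]
force: [0.1, -0.1, -1.8]
finger_gap: 38.9
grasp_force: 61.8
```

Emit:
send_rows --moves '[{"tx": 0, "ty": 0, "tz": -0.002, "rx": 0, "ry": 0, "rz": 0, "grip": 1}, {"tx": 0, "ty": 0, "tz": 0, "rx": 0, "ry": 0, "rz": 0, "grip": 1}]'

```text
time: 36.88
tcp_pos: [624.0, -151.0, 24.0]
tcp_rot: [3.137, 0.159, 0.002]
force: [0.6, 0.7, 1.1]
finger_gap: 38.6
grasp_force: 61.9
```

Emit:
send_rows --moves '[{"tx": 0, "ty": 0, "tz": 0, "rx": 0, "ry": 0, "rz": 0, "grip": -0.2}, {"tx": 0, "ty": 0, "tz": 0, "rx": 0, "ry": 0, "rz": 0, "grip": -0.2}, {"tx": 0, "ty": 0, "tz": 0, "rx": 0, "ry": 0, "rz": 0, "grip": -0.2}, {"tx": 0, "ty": 0, "tz": 0.03, "rx": 0, "ry": 0, "rz": 0, "grip": -0.2}, {"tx": 0, "ty": 0, "tz": 0.05, "rx": 0, "ry": 0, "rz": 0, "grip": -0.2}, {"tx": -0.03, "ty": 0, "tz": 0.06, "rx": 0, "ry": 0, "rz": 0, "grip": -1}, {"tx": -0.05, "ty": 0, "tz": 0.06, "rx": 0, "ry": 0, "rz": 0, "grip": -1}, {"tx": -0.04, "ty": 0.02, "tz": 0.05, "rx": 0, "ry": 0, "rz": 0, "grip": -1}, {"tx": -0.04, "ty": 0.02, "tz": 0.03, "rx": 0, "ry": 0, "rz": 0, "grip": -1}, {"tx": 0, "ty": 0, "tz": 0, "rx": 0, "ry": 0, "rz": 0, "grip": -1}, {"tx": 0, "ty": 0, "tz": 0, "rx": 0, "ry": 0, "rz": 0, "grip": -1}]'

```text
time: 38.25
tcp_pos: [478.4, -112.3, 283.6]
tcp_rot: [3.137, 0.159, 0.001]
force: [0.4, 0.4, 0.7]
finger_gap: 85.3
grasp_force: 0.0
```

Run:
```python
from m import *
st(); c,im=shot('wrist','w20')
for P in ([623,-151.5,44],[630,-222,44]):
    u,v=proj(c,P).astype(int); print(u,v)
    rects(c,im,(0,0,60),(180,35,215),44,(u-45,max(v-90,0),u+45,min(v+90,240)),300)
u,v=proj(c,[630,-222,44]).astype(int)
rects(c,im,(15,70,50),(30,121,255),15,(u-130,max(v-100,0),u+150,v+80),300)
# plunger / switch / all grey things
b=im.max(2); m=(b<45).astype(np.uint8); n,l,s,ce=cv2.connectedComponentsWithStats(m)
print(proj(c,[656.4,87,96]),proj(c,[650.8,181.6,58]))
for i in range(1,n):
    if s[i,4]>150: print(s[i],ce[i].round(1),onz(c,*ce[i],96).round(1))
print('grey on bench'); rects(c,im,(0,0,58),(180,30,160),34,(0,0,640,225),400)
```

```text
t 38.25 tcp [ 478.4 -112.3  283.6] yaw_y -84.21 tilt [ 0.001 -0.    -1.   ] F [0.4 0.4 0.7] gap 85.3 gf 0.0 q6 1.01
363 26
[ 342    0   42   71 2688] c [ 614.4 -151.7] size [67.1 41.7] ang 5.86
431 27
[ 405    0   52   86 3635] c [ 614. -223.] size [82.5 47.1] ang 5.56
[334   0  49  80 959] c [ 614.1 -152.5] size [82. 56.] ang 5.83
[ 393    0   49   91 1218] c [ 615.  -221.8] size [94.5 57.2] ang 6.1
[ 455    0   60   69 3484] c [ 634.2 -289.9] size [69.9 59.8] ang 5.82
[ 97.43552109 -60.19581853] [ 21.51545515 -47.23878527]
[   3    0   82   21 1109] [52.3  7.3] [600.7 130.6  96. ]
[117   0   8  61 385] [120.2  29.9] [588.3  71.9  96. ]
[165   0  10  70 294] [170.7  31.6] [591.5  26.7  96. ]
[ 568  164   72   74 3064] [601.4 197.9] [ 478.9 -412.8   96. ]
[    0   250   640   150 46710] [315.3 353.7] [ 255.6 -139.4   96. ]
grey on bench
[   10     0   177   225 16939] c [493.1 138.3] size [176.8 312. ] ang 78.58
[ 342    0   42   71 2674] c [ 616.1 -152.9] size [68.8 42.8] ang 5.86
[ 405    0   52   86 3622] c [ 615.7 -226.1] size [84.7 48.2] ang 5.56
[212 147  42  36 561] c [464.5 -16.9] size [39.3 48.6] ang 26.64
```

Run:
```python
from h import *
import pickle
c=cam('wrist'); p,R,t=c; o=arm.observe()
# rebuild w12 camera: same tool-to-camera offset, yaw -93.79 / tcp (659.3,86.8,273)
def rot(v): return cv2.Rodrigues(np.array(v))[0]
Rt=rot(o['tcp_rot']); C=Rt.T@(-R.T@t-o['tcp_pos']); Rc=R@Rt
Rn=rot([-3.14,.104,-.015]); R2=Rc@Rn.T; t2=-R2@(Rn@C+np.array([659.3,86.8,273]))
c2=(p,R2,t2); u=np.array([np.cos(-.068),np.sin(-.068)])
for z in(96,98,103,110): print(z,[proj(c2,[*(np.array([656.4,87])+s*u),z]).round(1).tolist() for s in(-28,28)])
for a in(-7,7): print('width',proj(c2,[656.4+a*.068,87+a,96]).round(1),proj(c2,[656.4+a*.068,87+a,110]).round(1))
# same check on first view w5 (latched) known ok; switch in w12
im=cv2.imread('pics/w12.png').max(2); x=313; print([int(v) for v in im[140:210:2,x]])
```

```text
96 [[311.5, 203.4], [311.6, 147.6]]
98 [[311.5, 204.0], [311.6, 147.9]]
103 [[311.5, 205.6], [311.6, 148.6]]
110 [[311.5, 207.8], [311.6, 149.7]]
width [318.7 176.2] [319.  179.5]
width [304.4 176.1] [304.  179.4]
[67, 92, 96, 45, 21, 27, 30, 32, 25, 26, 16, 30, 30, 30, 25, 30, 25, 27, 26, 33, 31, 28, 34, 31, 29, 34, 31, 34, 30, 33, 32, 100, 156, 152, 153]
```

```bash
python3 -c "
from cell import arm
print(arm.job_done())"
```

```text
the job is handed in; nothing more can be done
None
```

The job is handed in. By the camera and force readings, the switch is off, the bar lies flat in its tray, the plunger is back down home, and the long and medium blocks sit flat in their own slots; I saw no short block on the bench.

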